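# Put the drawing templates away in the revolving tray

### The arm

A 6-joint arm with a two-finger parallel gripper is mounted at the origin on the work surface; the furniture and walls round the work are solid. World frame = base frame: x ahead of the robot, y to its left, z up, the work surface at z = 0. Lengths are in m, angles in rad, forces in N, time in s.
With the tool pointing down it reaches from about 0.375 to 0.9 m from the base axis. Payload 3.1 kg.
Tool frame: the origin (TCP) lies at the centre of the arm's flange, where the gripper is bolted on; the fingertips stand 182 mm ahead of it and the grasp point (between the pads) lies 164 mm ahead of it; z points along the fingers, y is the line along which they close (so a half turn about z gives the same grasp; the last joint's range is limited). The gripper opens to 87 mm and grips with 3 to 60 N. Pads are 19 mm wide; open, the fingers measure 117 mm over their backs; the gripper's body (75 mm by 190 mm) begins 51 mm behind the grasp point.
Start: joints at [-1.472, 0.527, 1.433, -0, 1.181, -0.178], TCP at [0.171, -0.601, 0.405] pointing down, gripper open.
Joint ranges: [-3.08, 3.08], [-0.75, 2.2], [0.22, 2.44], [-1.43, 4.57], [0, 2.65], [-2.85, 2.85]. Speed limits (rad/s): [2.79, 2.79, 3.14, 3.14, 3.14, 3.14].

### API

Orientations are given as a unit quaternion [x, y, z, w].
In Python, from rig import * gives the robot as it stands.
- The arm moves only by the tool move_arm, never from a script. Its argument "commands" is a list that holds one entry, the list of rows, each a list of 6 numbers: the shift along the tool's x, y, z in units of 40 mm (1.0 is 40 mm), then the turn, a rotation vector about the tool's x, y, z in rad. A call has 1 to 12 rows; each row is the pose to reach, as a shift and turn from the pose commanded when the call began, along the tool's axes at that moment; what a row does not reach only later rows make up. A row lasts 1/8 s, in which the tool goes at most 62.5 mm and 10.7 degrees, less where a joint would pass 70% of its speed; a pose out of reach is approached as far as the arm can. A call with a gripper value outside its range is refused whole. "claw" is the closure, from -1 (fully open) to 1 (shut), so that 0 is half open, set as the call begins (left out, the last holds). The fingers move at their own pace and stop on an object; "squeeze" is the grip in N (left out, the last holds). Time passes only in rows, so rows that repeat a pose let the fingers close. It gives the time, the measured TCP pose, the force, the opening and the grip force at its end, in the units of the state.
- get_obs(): the state, without advancing time (a new reading comes with each control period).
- camera(name): name is "scene" or "top" or "wrist"; returns a dict with "pixels" (384x512x3 uint8, blue, green, red), "range_z" (384x512 float32, m along the optical axis (not along the pixel's ray), 0 where there is no reading), "camera_matrix" (3x3 intrinsics, pixels), "extrinsics" (4x4, takes a point from world to camera coordinates). Camera axes: x right, y up, looking along -z (the intrinsics and any distortion apply to the point x, -y, -z); pixel columns grow to the right and rows downward; lengths in m; the calibration is good to about 2 mm. A picture is of the moment at which its call begins.
- hand_in(): hands the job in; it is judged then, once.
The state is a dict: "time": time; "q": joint angles; "joint_velocities": joint speeds; "joint_torque": joint torques, N m; "position": TCP position; "tool_rot": TCP orientation; "ft_force": force on the tool from outside, world axes, zero at the start; "moment": the same for the moment, N m; "grip_width": finger opening in m; "grip_force": force on a finger pad.
Only numpy, scipy, OpenCV 4.12 (cv2) and the standard library are available. Lean on these libraries where they do the work, as an engineer would, in place of code of your own. Each camera call takes 0.05 s, during which the arm holds its last target. There are 200 camera calls.

### The job

Put the drawing templates away: swing the revolving tray out from under its dust cover to its loading stop, slide each template in the rack forward over the front edge until you can pinch its overhanging end, and lay every one down in the tray, wholly inside its walls (stacked or leaning on one another is fine). Then turn the tray fully home under the cover again and let go; leave the compass and the watch where they are.

Things in the scene. Friction and masses are not known exactly. Their poses are not given: they have to be found in the camera images.
- template_green: drawing template: stiff flat green plate with a row of five round holes (drawn on, not open), 120 x 45 x 5 mm, about 60 g; origin at the centre of its underside, x along its length, z up through its face. May be absent (None).
- template_orange: drawing template: stiff flat orange plate with a row of four square holes (drawn on, not open), 120 x 45 x 5 mm, about 60 g; origin at the centre of its underside, x along its length, z up through its face. May be absent (None).
- template_blue: drawing template: stiff flat blue plate with a row of four diamond holes (drawn on, not open), 120 x 45 x 5 mm, about 60 g; origin at the centre of its underside, x along its length, z up through its face. May be absent (None).
- template_yellow: drawing template: stiff flat yellow plate with three long slots (drawn on, not open), 120 x 45 x 5 mm, about 60 g; origin at the centre of its underside, x along its length, z up through its face. May be absent (None).
- rack: fixed low wooden stand holding the templates, 200 (x) x 231 (y) mm; origin at the centre of its underside, on the desk. Four side-by-side channels run along x, centres at y = -84, -28, 28, 84 mm, 49 mm wide, parted by ribs 7 mm thick and 8 mm high; a 6 mm thick, 14 mm high wall closes their backs (+x). A template lies lengthwise in one with 2 mm play, no room for a finger beside it; the floors are slippery (friction 0.2).
- rack_edge (a point): middle of the rack's straight front edge at the height of the channel floors (45 mm over the desk), axes as the rack's. Channels are open to -x here. Templates start 10 to 55 mm behind it: press a fingertip on one and drag it along -x until about a third overhangs (past half it tips off), then pinch it by its sides in front of the edge.
- stand: fixed base of the revolving tray; origin on the turntable's upright axis, on the desk. The grey dust cover on it covers y from 68 to 196 mm, x from -73 to 73 mm, its roof 80 to 86 mm over the desk, walled at +x and +y, open towards -x, where the tray swings out. The wooden disc has radius 110 mm, its top is 26 mm over the desk.
- turntable (a joint): turn of the turntable in rad: 0 = tray fully home under the cover, growing counter-clockwise seen from above to 1.571 = fully out, the tray pointing to -x of the stand (loading stop). Hard stops at both; an over-centre spring holds it against either one, and left in between it swings to the nearer one. Turning it takes up to 0.3 N m.
- handle (a point): middle of the turntable's upright round brass peg handle, 14 mm thick, from 26 to 76 mm over the desk (this point 56 mm), 95 mm off the axis. It lies towards -x of the stand at joint 0, towards -y at 1.571. Grip it from above and carry it round the axis.
- tray_floor (a point): centre of the floor of the tray on the turntable, 95 mm off the axis, 30 mm over the desk. Inside, the tray is 100 mm wide along this point's x and 140 mm long along its y (y points away from the axis); walls 4 mm thick, 22 mm high. Templates lie flat in it, lengthwise along y, stacked or side by side.
- field_compass: loose round brass compass, 60 x 73 x 16 mm, bystander, origin at the centre of its underside
- pocket_watch: loose pocket watch, 47 x 68 x 12 mm, bystander, origin at the centre of its underside
Things that resemble listed ones, but are neither listed nor needed, are in the scene too. Several things have the shape of the template_green; the one meant has the colours described above.

How it is judged:
On the way, in this order (a step that is already met when the one before it is completed fails the run):
1. the tray is swung out to its loading stop (value of joint turntable above 1.48 rad), for 0.3 s.
2. with the tray still out, every template lies inside it (value of joint turntable above 1.48 rad and x of template_green in the frame of tray_floor between -0.031 and 0.031 m and y of template_green in the frame of tray_floor between -0.013 and 0.013 m and z of template_green in the frame of tray_floor between -0.004 and 0.021 m and angle between the z axis of each of template_green, template_orange, template_blue, template_yellow and the z axis of tray_floor, either way round below 0.45 rad and linear speed of each of template_green, template_orange, template_blue, template_yellow below 0.03 m/s and x of template_orange in the frame of tray_floor between -0.031 and 0.031 m and y of template_orange in the frame of tray_floor between -0.013 and 0.013 m and z of template_orange in the frame of tray_floor between -0.004 and 0.021 m and x of template_blue in the frame of tray_floor between -0.031 and 0.031 m and y of template_blue in the frame of tray_floor between -0.013 and 0.013 m and z of template_blue in the frame of tray_floor between -0.004 and 0.021 m and x of template_yellow in the frame of tray_floor between -0.031 and 0.031 m and y of template_yellow in the frame of tray_floor between -0.013 and 0.013 m and z of template_yellow in the frame of tray_floor between -0.004 and 0.021 m), for 0.2 s.
At the end, for the whole second after the job is handed in: The turntable rests within 0.08 rad of 0 and every template present rests in the tray: centre within 13 mm of the tray's centre along it and 31 mm across, underside under 21 mm over its floor, either face up, tilted less than 0.45 rad (one may lean on another) (value of joint turntable below 0.08 rad and velocity of joint turntable below 0.05 rad/s and x of template_green in the frame of tray_floor between -0.031 and 0.031 m and y of template_green in the frame of tray_floor between -0.013 and 0.013 m and z of template_green in the frame of tray_floor between -0.004 and 0.021 m and angle between the z axis of each of template_green, template_orange, template_blue, template_yellow and the z axis of tray_floor, either way round below 0.45 rad and linear speed of each of template_green, template_orange, template_blue, template_yellow below 0.03 m/s and x of template_orange in the frame of tray_floor between -0.031 and 0.031 m and y of template_orange in the frame of tray_floor between -0.013 and 0.013 m and z of template_orange in the frame of tray_floor between -0.004 and 0.021 m and x of template_blue in the frame of tray_floor between -0.031 and 0.031 m and y of template_blue in the frame of tray_floor between -0.013 and 0.013 m and z of template_blue in the frame of tray_floor between -0.004 and 0.021 m and x of template_yellow in the frame of tray_floor between -0.031 and 0.031 m and y of template_yellow in the frame of tray_floor between -0.013 and 0.013 m and z of template_yellow in the frame of tray_floor between -0.004 and 0.021 m); the robot touches nothing.
It fails at once if the compass is pushed more than 4 cm away (distance of field_compass from where it was at the start of the episode above 0.04 m).
It fails at once if the watch is pushed more than 4 cm away (distance of pocket_watch from where it was at the start of the episode above 0.04 m).
Of template_green, template_orange, template_blue, template_yellow only 3 to 4 are there at a start; the rules pass over those that are not, and their reading is None.
At some moment in a run one of template_green, template_orange, template_blue, template_yellow may be knocked a few centimetres aside while the robot is not near it.
Once in a run the grip may slacken for a moment while it holds something.
It also fails if it takes over 208 s, if anything falls off the work surface, if the arm or the gripper's body presses on something with over 40 N, if the wrist force passes 120 N, or if a joint passes its speed limit or range.

## Working session

There is one attempt and no reset: what is moved stays moved. The work goes in short steps, Python scripts to look and compute and a tool call to move; the robot and the scene stay as the last step left them, time stands still between calls to the robot, and variables do not carry over. Pictures are saved under pics/ and viewed, at most 14 in all, crops included, and the job is handed in when it is done.

Besides the shell and the picture viewer there is one more tool, called after "Call:" as name([rows], argument=value, ...), one row to a line, values as JSON. move_arm: Moves the arm, as the interface text tells. Its arguments: {"type":"object","properties":{"commands":{"type":"array","items":{"type":"array","items":{"type":"array","items":{"type":"number"}}}},"claw":{"type":"number"},"squeeze":{"type":"number"}},"required":["commands"]}

```bash
ls; mkdir -p pics
cat > h.py <<'E'
from rig import *
import numpy as np, cv2
from scipy.spatial.transform import Rotation as R
def snap(n):
    c=camera(n); np.savez(f'/tmp/{n}.npz',**c); return c
def world(c):
    K=c['camera_matrix'];z=c['range_z'];h,w=z.shape
    u,v=np.meshgrid(np.arange(w),np.arange(h))
    p=np.stack([(u-K[0,2])/K[0,0]*z,-(v-K[1,2])/K[1,1]*z,-z,np.ones_like(z)],-1)
    return (p@np.linalg.inv(c['extrinsics']).T)[...,:3]
E
python3 - <<'E'
from h import *
for n in ['scene','top']:
    c=snap(n); cv2.imwrite(f'pics/{n}0.png',c['pixels'])
    print(n,c['camera_matrix'].round(1).tolist(),np.linalg.inv(c['extrinsics']).round(3).tolist())
print(get_obs())
E
```

```text
pics
scene [[493.7, 0.0, 258.5], [0.0, 493.7, 182.5], [0.0, 0.0, 1.0]] [[-0.458, 0.667, -0.587, -0.359], [-0.889, -0.345, 0.302, 0.364], [-0.001, 0.66, 0.751, 1.087], [0.0, 0.0, 0.0, 1.0]]
top [[399.4, 0.0, 258.8], [0.0, 399.4, 190.6], [0.0, 0.0, 1.0]] [[-0.016, 0.998, -0.067, 0.349], [-1.0, -0.015, 0.012, -0.062], [0.011, 0.068, 0.998, 1.469], [0.0, 0.0, 0.0, 1.0]]
{'time': 0.1, 'q': array([-1.47146554e+00,  5.28371004e-01,  1.43375563e+00, -1.19253457e-05,
        1.18142444e+00, -1.78488641e-01]), 'joint_velocities': array([-0.00075855, -0.00135716, -0.0035408 , -0.00126391, -0.00129349,
        0.00199736]), 'joint_torque': array([-1.32428591e-03, -4.40985668e+01, -1.77151036e+01,  6.34964090e-02,
        5.33980737e-02, -3.98660382e-05]), 'position': array([ 0.17141513, -0.60071624,  0.4038764 ]), 'tool_rot': array([ 9.90366761e-01,  1.38465592e-01,  3.32360524e-05, -9.78658877e-04]), 'ft_force': array([-0.37322533, -0.12481147,  0.66075196]), 'moment': array([0.01610532, 0.03270441, 0.01531996]), 'grip_force': 0.0, 'grip_width': 0.08718987252988204}
```

View pics/scene0.png

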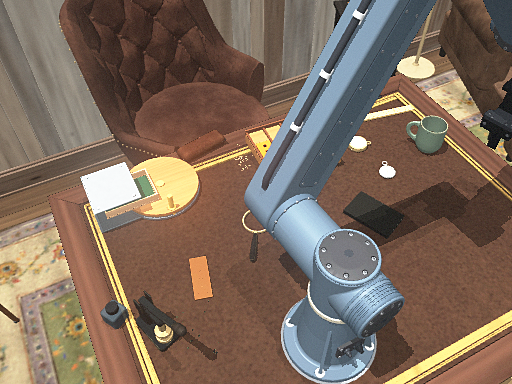

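View pics/top0.png

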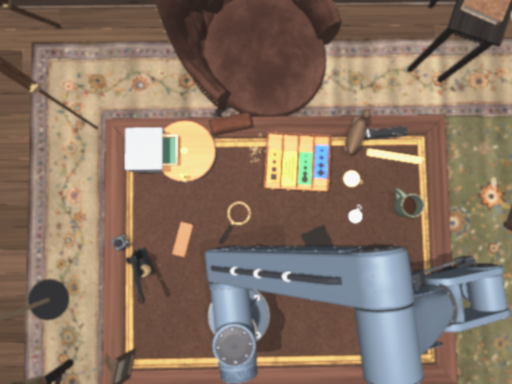

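The top view shows the stand at pixel (165,150) and the rack at (297,162) with four plates in it. A loose plain orange plate lies at (182,239). I'll enlarge the rack and fit the geometry.

Run:
```python
from h import *
c=dict(np.load('/tmp/top.npz'));P=world(c)
im=c['pixels'][110:265,115:345]
cv2.imwrite('pics/crop0.png',cv2.resize(im,None,fx=3.4,fy=3.4,interpolation=cv2.INTER_CUBIC))
for r in range(130,200,4): print(r,[(P[r,k,2]*1000).round().astype(int).item() for k in range(264,334,4)])
for n,(u,v) in dict(rackTL=(268,135),TR=(329,138),BL=(265,188),BR=(328,191),disc=(187,152),hand=(183,151),compass=(351,178),watch=(355,215),loose=(182,239)).items(): print(n,P[v,u].round(3))
# disc fit
m=(abs(P[...,2]-.026)<.004); m[:, :130]=0;m[:,225:]=0;m[:110]=0;m[190:]=0
q=P[m][:,:2].astype(np.float32);print('disc',len(q),cv2.minEnclosingCircle(q))
m=(abs(P[...,2]-.086)<.006); m[:,:110]=0;m[:,200:]=0;m[:110]=0;m[190:]=0
q=P[m][:,:2].astype(np.float32);print('cover',len(q),cv2.minAreaRect(q),np.median(P[m][:,2]))
m=(P[...,2]>.035)&(P[...,2]<.075);m[:,:255]=0;m[:,340:]=0;m[:125]=0;m[200:]=0
m=cv2.morphologyEx(m.astype(np.uint8),cv2.MORPH_OPEN,np.ones((3,3)))>0
q=P[m][:,:2].astype(np.float32);r=cv2.minAreaRect(q);print('rack',len(q),r,cv2.boxPoints(r))
```

```text
130 [-1, 0, 1, 2, 8, 5, -2, 2, -4, -4, -4, 2, 2, -1, -4, -2, 1469, -2]
134 [-5, 40, 46, 47, 46, 54, 57, 60, 55, 57, 56, 62, 59, 61, 63, -2, -1, 2]
138 [-7, 42, 48, 46, 49, 45, 42, 46, 46, 44, 42, 40, 45, 47, 43, 40, 50, 3]
142 [-2, 51, 47, 46, 44, 46, 44, 45, 39, 49, 45, 50, 47, 48, 44, 43, 49, 0]
146 [-5, 49, 40, 44, 45, 45, 46, 46, 49, 45, 46, 49, 48, 48, 49, 44, 50, -2]
150 [-4, 44, 49, 46, 52, 45, 42, 46, 48, 47, 45, 49, 50, 54, 53, 50, 52, -9]
154 [-5, 55, 52, 53, 48, 49, 47, 49, 49, 46, 55, 42, 53, 53, 53, 51, 49, 3]
158 [-2, 47, 48, 48, 45, 46, 47, 47, 45, 46, 56, 48, 50, 47, 51, 46, 53, -1]
162 [0, 47, 53, 48, 41, 47, 53, 49, 48, 51, 51, 52, 54, 53, 52, 49, 48, -1]
166 [0, 54, 49, 47, 47, 48, 50, 49, 52, 55, 48, 52, 48, 48, 49, 48, 54, -1]
170 [3, 49, 46, 55, 52, 51, 43, 47, 50, 53, 47, 45, 57, 51, 51, 52, 54, 1]
174 [50, 53, 51, 53, 47, 47, 52, 48, 54, 49, 54, 56, 50, 47, 48, 49, 53, 1]
178 [52, 49, 49, 52, 47, 48, 49, 52, 55, 50, 56, 53, 52, 42, 45, 50, 52, -5]
182 [58, 45, 46, 50, 50, 54, 52, 48, 52, 52, 51, 52, 55, 45, 39, 47, 54, 1]
186 [46, 45, 49, 47, 48, 45, 44, 49, 5
[... 219 characters left out ...]
, 3, 0, 0, -1, 1, -1]
rackTL [ 0.646 -0.116  0.04 ]
TR [ 0.63  -0.335  0.052]
BL [ 0.457 -0.103  0.   ]
BR [ 0.442 -0.335  0.004]
disc [0.59  0.179 0.028]
hand [0.594 0.193 0.03 ]
compass [ 0.488 -0.419  0.014]
watch [ 0.353 -0.429  0.013]
loose [0.275 0.202 0.004]
disc 1931 ((0.6212198138237, 0.2156403511762619), 0.19470617175102234)
cover 1455 ((0.5964545011520386, 0.3220757842063904), (0.14531570672988892, 0.1275898963212967), 0.20983900129795074) 0.08561665395477203
rack 3602 ((0.5497178435325623, -0.2180768847465515), (0.23164856433868408, 0.20034363865852356), 86.22171783447266) [[ 0.44213143 -0.32704854]
 [ 0.6420396  -0.3402503 ]
 [ 0.6573043  -0.10910523]
 [ 0.4573961  -0.09590346]]
```

View pics/crop0.png

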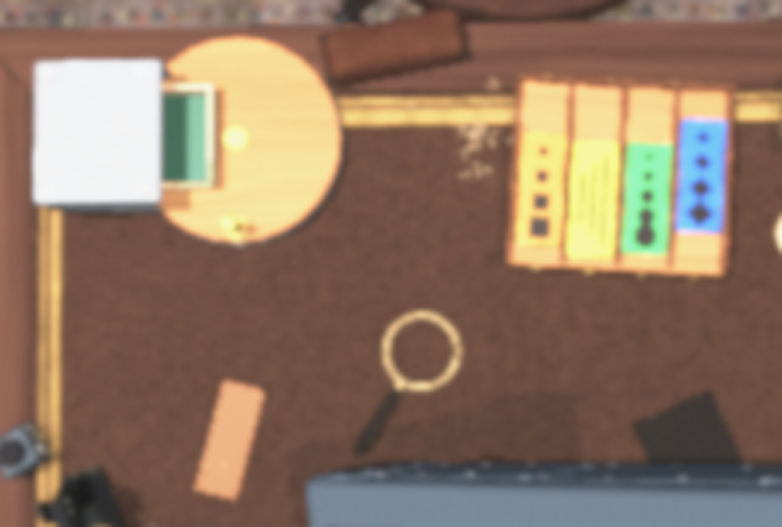

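Four plates in the rack: orange with squares (crop 540,185), yellow with slots (593,200), green with round holes (646,200) and blue with diamonds (702,175). The loose plain orange plate at crop (230,440) has no holes, so it is a decoy. The handle is at about crop (238,228) and the disc cap at (235,137). Next I move over the rack for a close look with the wrist camera.

```bash
cat >> h.py <<'E'
def to(x,y,z,yaw=0.):
    "print shift (tool units) and turn from the present pose to tool-down TCP pose"
    o=get_obs();r=R.from_quat(o['tool_rot']);t=R.from_euler('z',yaw)*R.from_quat([1,0,0,0])
    d=r.inv().apply(np.array([x,y,z])-o['position'])/0.04
    print('row',d.round(2).tolist(),(r.inv()*t).as_rotvec().round(3).tolist(),'t',round(o['time'],2))
E
python3 - <<'E'
from h import *
to(.40,-.21,.42)
c=dict(np.load('/tmp/top.npz'));P=world(c)
print(P[146:156,180:190].reshape(-1,3).mean(0),P[176:179,183:187].reshape(-1,3).round(3).tolist())
E
```

```text
row [8.17, -7.83, -0.39] [-0.002, -0.0, 0.278] t 0.1
[0.59627827 0.18803697 0.02677628] [[0.498, 0.185, 0.077], [0.499, 0.184, 0.062], [0.501, 0.184, 0.044], [0.503, 0.182, 0.03], [0.496, 0.188, 0.06], [0.497, 0.186, 0.051], [0.499, 0.185, 0.036], [0.499, 0.183, 0.029], [0.496, 0.193, 0.031], [0.496, 0.19, 0.025], [0.495, 0.186, 0.031], [0.495, 0.182, 0.031]]
```

Call:
move_arm([
  [[8.17, -7.83, -0.4, 0, 0, 0.278], [8.17, -7.83, -0.4, 0, 0, 0.278], [8.17, -7.83, -0.4, 0, 0, 0.278], [8.17, -7.83, -0.4, 0, 0, 0.278], [8.17, -7.83, -0.4, 0, 0, 0.278], [8.17, -7.83, -0.4, 0, 0, 0.278], [8.17, -7.83, -0.4, 0, 0, 0.278], [8.17, -7.83, -0.4, 0, 0, 0.278], [8.17, -7.83, -0.4, 0, 0, 0.278], [8.17, -7.83, -0.4, 0, 0, 0.278], [8.17, -7.83, -0.4, 0, 0, 0.278], [8.17, -7.83, -0.4, 0, 0, 0.278]],
], claw=0)

```text
time: 1.6
position: [0.3994, -0.2112, 0.4206]
tool_rot: [1.0, -0.001, -0.0, -0.0]
ft_force: [-0.2, -0.3, -0.2]
grip_width: 0.0435
grip_force: 0.0
```

Run:
```python
from h import *
c=snap('wrist'); cv2.imwrite('pics/w0.png',c['pixels'])
print(np.linalg.inv(c['extrinsics']).round(3).tolist()); o=get_obs();print(o['position'],o['tool_rot'],o['ft_force'],o['grip_width'])
P=world(c)
for v in range(0,384,48): print([P[v,u].round(3).tolist() for u in (60,160,256,350,450)])
c=snap('top')
to(.5,.188,.35)
```

```text
[[-0.001, 0.968, 0.251, 0.468], [-1.0, -0.001, -0.001, -0.212], [-0.0, -0.251, 0.968, 0.4], [0.0, 0.0, 0.0, 1.0]]
[ 0.39947214 -0.21105891  0.42064733] [ 9.99999521e-01 -9.74553037e-04 -8.21872089e-05 -4.75763598e-05] [-0.80543216  0.98205897 -0.02123548] 0.043594562218737275
[[0.59, 0.007, -0.001], [0.575, -0.119, 0.05], [0.574, -0.213, 0.05], [0.574, -0.305, 0.05], [0.587, -0.428, 0.006]]
[[0.54, 0.015, -0.001], [0.531, -0.115, 0.049], [0.531, -0.213, 0.048], [0.531, -0.309, 0.05], [0.54, -0.439, -0.001]]
[[0.487, 0.023, 0.0], [0.484, -0.112, 0.05], [0.484, -0.213, 0.052], [0.484, -0.313, 0.045], [0.486, -0.438, 0.015]]
[[0.43, 0.032, -0.001], [0.429, -0.093, -0.001], [0.429, -0.213, -0.001], [0.429, -0.331, -0.001], [0.429, -0.456, -0.001]]
[[0.367, 0.043, -0.002], [0.368, -0.089, -0.0], [0.367, -0.213, -0.0], [0.367, -0.335, -0.001], [0.367, -0.465, -0.0]]
[[0.438, -0.164, 0.328], [0.435, -0.186, 0.32], [0.301, -0.213, -0.0], [0.434, -0.238, 0.319], [0.438, -0.26, 0.328]]
[[0.427, -0.165, 0.332], [0.423, -0.187, 0.325], [0.228, -0.213, 0.0], [0.421, -0.238, 0.321], [0.427, -0.259, 0.332]]
[[0.425, -0.173, 0.346], [0.426, -0.194, 0.348], [0.425, -0.212, 0.346], [0.426, -0.231, 0.347], [0.425, -0.251, 0.346]]
row [2.5, -9.98, 1.77] [-0.0, 0.0, -0.002] t 1.7
```

View pics/w0.png

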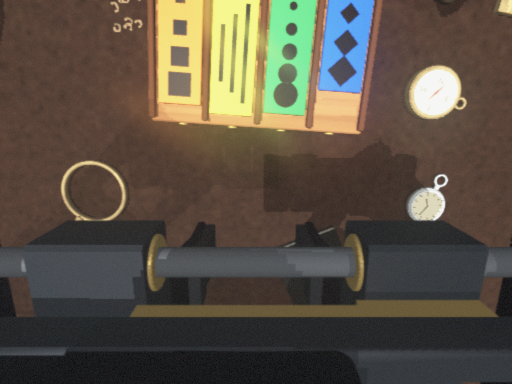

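The wrist view shows orange with squares (180,50), yellow (235,55), green (290,55) and blue (345,45), with their front ends at rows of about 104, 115, 115 and 93. The rack's front edge runs from (150,122) to (363,133). I compute positions and the route to the handle.

```bash
cat >> h.py <<'E'
HUE=dict(orange=(12,24),yellow=(25,34),green=(45,85),blue=(100,125))
def plates(c,roi=None):
    P=world(c);hsv=cv2.cvtColor(c['pixels'],cv2.COLOR_BGR2HSV);out={}
    for n,(a,b) in HUE.items():
        m=((hsv[...,0]>=a)&(hsv[...,0]<=b)&(hsv[...,1]>150)&(hsv[...,2]>110)&(P[...,2]>.02)&(P[...,2]<.12)&(c['range_z']>.15)).astype(np.uint8)
        m=cv2.morphologyEx(m,cv2.MORPH_OPEN,np.ones((5,5)))
        k,l,s,_=cv2.connectedComponentsWithStats(m)
        if k<2: continue
        i=1+s[1:,4].argmax(); q=P[l==i]
        r=cv2.minAreaRect(q[:,:2].astype(np.float32));bp=cv2.boxPoints(r)
        out[n]=(s[i,4],bp[np.argsort(bp[:,0])][:2].mean(0).round(3).tolist(),np.round(r[0],3).tolist(),np.round(r[1],3).tolist(),round(r[2],1),np.percentile(q[:,2],[5,50,95]).round(3).tolist())
    return out
E
python3 - <<'E'
from h import *
c=dict(np.load('/tmp/wrist.npz'))
for k,v in plates(c).items(): print(k,v)
P=world(c); e=[]
for u in range(165,350,8):
    z=P[90:150,u,2]; j=90+np.where(z>.03)[0].max(); e.append(P[j-1,u])
e=np.array(e); print(np.polyfit(e[:,1],e[:,0],1), np.median(e[:,2]), e[[0,-1]])
E
```

```text
blue (np.int32(1841), [0.5070000290870667, -0.3009999990463257], [0.542, -0.304], [0.044, 0.069], 85.7, [0.048, 0.05, 0.051])
[0.07166879 0.46745604] 0.04401943689489629 [[ 0.45968656 -0.11407     0.04490807]
 [ 0.44653506 -0.31530336  0.04448799]]
```

Call:
move_arm([
  [[2.5, -9.95, 0.5, 0, 0, 0], [2.5, -9.95, 0.5, 0, 0, 0], [2.5, -9.95, 0.5, 0, 0, 0], [2.5, -9.95, 0.5, 0, 0, 0], [2.5, -9.95, 0.5, 0, 0, 0], [2.5, -9.95, 0.5, 0, 0, 0], [2.5, -9.95, 0.5, 0, 0, 0], [2.5, -9.95, 0.5, 0, 0, 0], [2.5, -9.95, 0.5, 0, 0, 0], [2.5, -9.95, 0.5, 0, 0, 0]],
])

```text
time: 2.95
position: [0.4997, 0.1865, 0.4008]
tool_rot: [1.0, -0.001, -0.0, 0.0]
ft_force: [0.2, 0.9, -0.3]
grip_width: 0.0435
grip_force: 0.0
```

Run:
```python
from h import *
c=snap('wrist'); cv2.imwrite('pics/w1.png',c['pixels']); P=world(c)
o=get_obs();print(o['position'],o['q'].round(2))
m=(P[...,2]>.055)&(P[...,2]<.079)&(c['range_z']>.15)&(P[...,0]<.53)&(P[...,0]>.46)&(abs(P[...,1]-.19)<.06); print(m.sum(), P[m].mean(0) if m.sum() else 0, np.argwhere(m).mean(0))
to(.5,.188,.23)
```

```text
[0.4998159  0.18650562 0.40085928] [ 0.15  0.41  1.67 -0.    1.07  1.72]
196 [0.50552103 0.18766429 0.07316042] [177.83673469 252.99489796]
row [0.01, -0.04, 4.27] [0.0, 0.0, -0.002] t 3.0
```

View pics/w1.png

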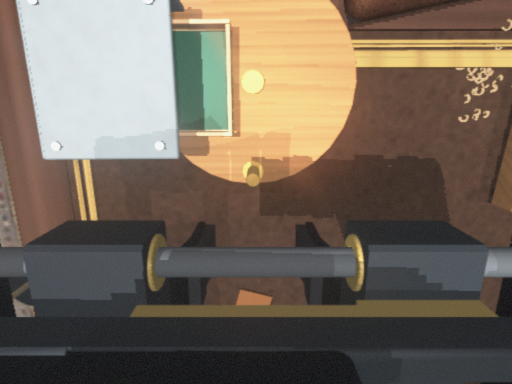

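The peg is at pixel (253,175), about (0.503, 0.188), and the axis cap is at (252,81). Both agree with the top view. Going down and gripping it.

Call:
move_arm([
  [[0.08, -0.04, 1, 0, 0, 0], [0.08, -0.04, 2, 0, 0, 0], [0.08, -0.04, 3, 0, 0, 0], [0.08, -0.04, 3.8, 0, 0, 0], [0.08, -0.04, 4.37, 0, 0, 0], [0.08, -0.04, 4.37, 0, 0, 0], [0.08, -0.04, 4.37, 0, 0, 0]],
])

```text
time: 3.88
position: [0.5036, 0.1889, 0.2268]
tool_rot: [1.0, -0.001, 0.001, -0.0]
ft_force: [-0.1, 0.2, -0.2]
grip_width: 0.0431
grip_force: 0.0
```

Call:
move_arm([
  [[0, 0, 0, 0, 0, 0], [0, 0, 0, 0, 0, 0], [0, 0, 0, 0, 0, 0], [0, 0, 0, 0, 0, 0], [0, 0, 0, 0, 0, 0]],
], claw=1, squeeze=15)

```text
time: 4.5
position: [0.5032, 0.1891, 0.2262]
tool_rot: [1.0, 0.0, 0.0, 0.0]
ft_force: [0.5, -2.7, 3.3]
grip_width: 0.0134
grip_force: 15.0
```

Run:
```python
from h import *
o=get_obs();print(o['position'],o['ft_force'])
A=np.array([.598,.188]);p=o['position'][:2]
for a in np.linspace(0,1.6,13)[1:]:
    d=A+.095*np.array([-np.cos(a),-np.sin(a)])-np.array([.503,.188]); print([round(d[0]/.04,2),round(-d[1]/.04,2)])
```

```text
[0.5031583  0.18907313 0.22624401] [ 0.50288322 -2.6749155   3.34397936]
[np.float64(0.02), np.float64(0.32)]
[np.float64(0.08), np.float64(0.63)]
[np.float64(0.19), np.float64(0.92)]
[np.float64(0.33), np.float64(1.21)]
[np.float64(0.51), np.float64(1.47)]
[np.float64(0.72), np.float64(1.7)]
[np.float64(0.96), np.float64(1.91)]
[np.float64(1.23), np.float64(2.08)]
[np.float64(1.51), np.float64(2.21)]
[np.float64(1.82), np.float64(2.31)]
[np.float64(2.13), np.float64(2.36)]
[np.float64(2.44), np.float64(2.37)]
```

Call:
move_arm([
  [[0.02, 0.32, 0, 0, 0, 0], [0.08, 0.63, 0, 0, 0, 0], [0.19, 0.92, 0, 0, 0, 0], [0.33, 1.21, 0, 0, 0, 0], [0.51, 1.47, 0, 0, 0, 0], [0.72, 1.7, 0, 0, 0, 0], [0.96, 1.91, 0, 0, 0, 0], [1.23, 2.08, 0, 0, 0, 0], [1.51, 2.21, 0, 0, 0, 0], [1.82, 2.31, 0, 0, 0, 0], [2.13, 2.36, 0, 0, 0, 0], [2.44, 2.37, 0, 0, 0, 0]],
])

```text
time: 6.0
position: [0.601, 0.0942, 0.2259]
tool_rot: [1.0, 0.0, -0.001, 0.0]
ft_force: [-13.6, -1.9, 14.3]
grip_width: 0.0132
grip_force: 15.0
```

Call:
move_arm([
  [[0, 0, 0, 0, 0, 0], [0, 0, 0, 0, 0, 0], [0, 0, 0, 0, 0, 0]],
], claw=0.2)

```text
time: 6.38
position: [0.6005, 0.0947, 0.2255]
tool_rot: [1.0, -0.0, -0.0, -0.0]
ft_force: [0.7, 0.4, 1.1]
grip_width: 0.0325
grip_force: 0.0
```

Call:
move_arm([
  [[0, 0, -1, 0, 0, 0], [0, 0, -2, 0, 0, 0], [-3, 0, -4, 0, 0, 0], [-3, 0, -4, 0, 0, 0], [-3, 0, -4, 0, 0, 0], [-3, 0, -4, 0, 0, 0]],
])

```text
time: 7.12
position: [0.4804, 0.0947, 0.3868]
tool_rot: [1.0, -0.0, 0.001, 0.0]
ft_force: [0.6, 1.0, 0.3]
grip_width: 0.0347
grip_force: 0.0
```

Run:
```python
from h import *
o=get_obs();print(o['position'],o['ft_force'])
c=snap('wrist'); a=c['pixels'];c=snap('top'); b=cv2.resize(c['pixels'][110:200,115:345],None,fx=2.2,fy=2.2)
b=cv2.copyMakeBorder(b,0,0,0,6,cv2.BORDER_CONSTANT)
cv2.imwrite('pics/w2.png',np.vstack([a[:, :506][:,:],cv2.resize(b,(506,198))]))
```

```text
[0.4803835  0.09471913 0.38677847] [0.6443136  0.98221449 0.32935376]
```

View pics/w2.png

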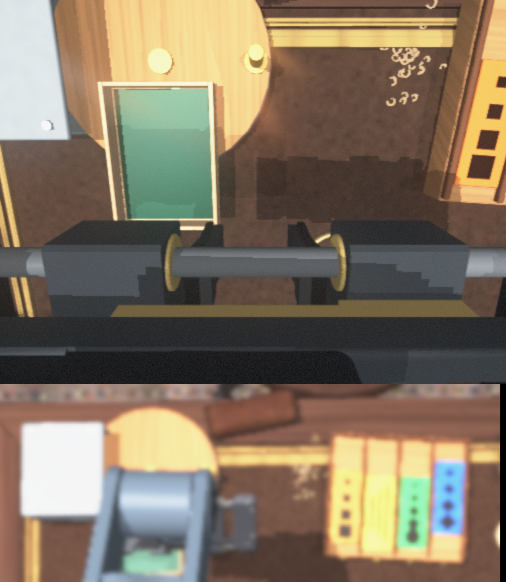

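The tray is out, its rim from pixels (102,83) to (216,225), and the peg is at (256,55). Now I measure the tray floor centre and fix the colour segmentation.

Run:
```python
from h import *
import h
c=snap('wrist');P=world(c);hsv=cv2.cvtColor(c['pixels'],cv2.COLOR_BGR2HSV)
g=(hsv[...,0]>70)&(hsv[...,0]<100)&(hsv[...,1]>80)&(abs(P[...,2]-.03)<.006)&(c['range_z']>.15)
r=cv2.minAreaRect(P[g][:,:2].astype(np.float32));print('floor',g.sum(),r,np.median(P[g][:,2]))
w=(abs(P[...,2]-.052)<.004)&(c['range_z']>.15)&(P[...,0]<.6)&(P[...,1]>.11)&(P[...,1]<.256)
w=cv2.morphologyEx(w.astype(np.uint8),cv2.MORPH_OPEN,np.ones((2,2)))>0
r=cv2.minAreaRect(P[w][:,:2].astype(np.float32));print('rim',w.sum(),r,P[w].min(0),P[w].max(0))
z=cv2.cvtColor(cv2.imread('pics/w0.png'),cv2.COLOR_BGR2HSV)
for u,v in [(168,60),(217,90),(277,30),(335,30)]: print(z[v,u])
```

```text
floor 4478 ((0.4747341275215149, 0.18774357438087463), (0.07988358289003372, 0.09026006609201431), 0.2587129771709442) 0.030060114190426618
rim 1927 ((0.49311530590057373, 0.16725853085517883), (0.16736173629760742, 0.14754654467105865), 0.22631114721298218) [ 0.40941793  0.09371204 -0.00246235] [0.57692898 0.24120934 0.36541455]
[ 25 122 246]
[ 30 100 247]
[ 69 113 240]
[105 155 246]
```

```bash
sed -i "s/^HUE=.*/HUE=dict(orange=(15,26),yellow=(28,36),green=(55,85),blue=(98,125))/; s/>150)/>85)/" h.py
python3 - <<'E'
from h import *
c=dict(pixels=cv2.imread('pics/w0.png'),**{k:v for k,v in np.load('/tmp/wrist.npz').items() if k!='pixels'})
for k,v in plates(c).items(): print(k,v)
# predicted rack frame
yaw=-.0717;E0=np.array([.4515,-.2118]);ex=np.array([np.cos(yaw),np.sin(yaw)]);ey=np.array([-ex[1],ex[0]])
for n,y in zip(['blue','green','yellow','orange'],[-.084,-.028,.028,.084]): print(n,(E0+ey*y).round(4))
to(.53,-.301,.30,-.0717)
E
```

```text
orange (np.int32(6579), [0.5260000228881836, 0.14000000059604645], [0.59, 0.138], [0.107, 0.129], 87.8, [0.025, 0.026, 0.05])
yellow (np.int32(4600), [0.5490000247955322, 0.11900000274181366], [0.602, 0.116], [0.044, 0.107], 86.2, [0.024, 0.026, 0.046])
blue [ 0.4455 -0.2956]
green [ 0.4495 -0.2397]
yellow [ 0.4535 -0.1839]
orange [ 0.4575 -0.128 ]
row [1.2, 9.89, 2.13] [-0.0, -0.001, 0.071] t 7.28
```

Call:
move_arm([
  [[-2, 7.6, -0.8, 0, 0, 0.071], [-2, 7.6, -0.8, 0, 0, 0.071], [-2, 7.6, -0.8, 0, 0, 0.071], [-2, 7.6, -0.8, 0, 0, 0.071], [-2, 7.6, -0.8, 0, 0, 0.071], [-2, 7.6, -0.8, 0, 0, 0.071], [-2, 7.6, -0.8, 0, 0, 0.071], [-2, 7.6, -0.8, 0, 0, 0.071]],
], claw=1)

```text
time: 8.28
position: [0.401, -0.2082, 0.4172]
tool_rot: [0.999, -0.035, -0.001, -0.001]
ft_force: [-0.5, 0.8, -0.1]
grip_width: 0.0007
grip_force: 0.0
```

```bash
sed -i "s/P\[...,2\]>.02/P[...,2]>.044/" h.py
python3 - <<'E'
from h import *
c=snap('wrist')
for k,v in plates(c).items(): print(k,v)
to(.525,-.301,.30,-.0717)
E
```

```text
orange (np.int32(4183), [0.4729999899864197, -0.1340000033378601], [0.527, -0.138], [0.055, 0.109], 85.1, [0.048, 0.05, 0.052])
yellow (np.int32(4827), [0.46700000762939453, -0.1850000023841858], [0.522, -0.189], [0.046, 0.11], 85.5, [0.048, 0.05, 0.051])
green (np.int32(3556), [0.46700000762939453, -0.24300000071525574], [0.52, -0.246], [0.044, 0.106], 86.1, [0.048, 0.05, 0.051])
blue (np.int32(2901), [0.49000000953674316, -0.3009999990463257], [0.529, -0.303], [0.045, 0.079], 85.8, [0.048, 0.05, 0.051])
row [3.26, 2.11, 2.93] [-0.001, 0.001, 0.003] t 8.32
```

Run:
```python
from h import *
to(.56,-.305,.245,-.0717)
```

```text
row [4.14, 2.15, 4.3] [-0.001, 0.001, 0.003] t 8.32
```

Call:
move_arm([
  [[4.14, 2.15, 1, 0, 0, 0], [4.14, 2.15, 2, 0, 0, 0], [4.14, 2.15, 3, 0, 0, 0], [4.14, 2.15, 4.3, 0, 0, 0], [4.14, 2.15, 4.3, 0, 0, 0], [4.14, 2.15, 4.4, 0, 0, 0], [4.14, 2.15, 4.5, 0, 0, 0], [4.14, 2.15, 4.6, 0, 0, 0], [4.14, 2.15, 4.63, 0, 0, 0], [4.14, 2.15, 4.65, 0, 0, 0], [4.14, 2.15, 4.65, 0, 0, 0]],
])

```text
time: 9.7
position: [0.5597, -0.3071, 0.2327]
tool_rot: [0.999, -0.036, 0.0, 0.0]
ft_force: [-0.7, -0.0, 2.4]
grip_width: 0.0007
grip_force: 1.3
```

Call:
move_arm([
  [[0, 0, 0.06, 0, 0, 0], [-0.2, 0, 0.06, 0, 0, 0], [-0.45, 0, 0.06, 0, 0, 0], [-0.7, 0, 0.06, 0, 0, 0], [-0.95, 0, 0.06, 0, 0, 0], [-1.2, 0, 0.06, 0, 0, 0], [-1.45, 0, 0.06, 0, 0, 0], [-1.7, 0, 0.06, 0, 0, 0], [-1.95, 0, 0.06, 0, 0, 0], [-2.15, 0, 0.06, 0, 0, 0], [-2.15, 0, 0.06, 0, 0, 0]],
])

```text
time: 11.08
position: [0.4751, -0.3019, 0.2326]
tool_rot: [0.999, -0.036, 0.003, 0.002]
ft_force: [1.6, 1.1, 15.1]
grip_width: 0.0006
grip_force: 7.5
```

Call:
move_arm([
  [[0, 0, -0.5, 0, 0, 0], [0, 0, -1.2, 0, 0, 0], [-2, 0, -2.5, 0, 0, 0], [-2.5, 0, -3.5, 0, 0, 0], [-2.5, 0, -4, 0, 0, 0], [-2.5, 0, -4, 0, 0, 0]],
])

```text
time: 11.82
position: [0.3739, -0.2942, 0.392]
tool_rot: [0.999, -0.036, 0.002, 0.002]
ft_force: [-0.2, 0.1, -0.5]
grip_width: 0.0005
grip_force: 0.0
```

Run:
```python
from h import *
c=snap('wrist');cv2.imwrite('pics/w3.png',c['pixels'])
for k,v in plates(c).items(): print(k,v)
print(get_obs()['position'])
```

```text
orange (np.int32(3770), [0.46000000834465027, -0.1340000033378601], [0.507, -0.137], [0.058, 0.094], 86.0, [0.048, 0.05, 0.052])
yellow (np.int32(3824), [0.4659999907016754, -0.18400000035762787], [0.509, -0.188], [0.047, 0.085], 85.6, [0.048, 0.05, 0.051])
green (np.int32(3135), [0.46700000762939453, -0.24199999868869781], [0.506, -0.245], [0.046, 0.08], 85.9, [0.048, 0.05, 0.051])
blue (np.int32(5254), [0.4059999883174896, -0.29600000381469727], [0.465, -0.3], [0.045, 0.119], 86.0, [0.048, 0.05, 0.051])
[ 0.37399608 -0.29392984  0.39052908]
```

Run:
```python
from h import *
to(.4255,-.2975,.222,-.0717)
```

```text
row [1.28, -0.01, 4.22] [0.002, -0.002, -0.0] t 11.88
```

Call:
move_arm([
  [[1.28, 0, 1, 0, 0, 0], [1.28, 0, 2, 0, 0, 0], [1.28, 0, 3, 0, 0, 0], [1.28, 0, 3.8, 0, 0, 0], [1.28, 0, 4.2, 0, 0, 0], [1.28, 0, 4.2, 0, 0, 0]],
], claw=-1)

```text
time: 12.62
position: [0.4251, -0.297, 0.2199]
tool_rot: [0.999, -0.035, -0.001, -0.001]
ft_force: [0.2, 1.0, 0.8]
grip_width: 0.0526
grip_force: 0.0
```

Call:
move_arm([
  [[0, 0, 0, 0, 0, 0], [0, 0, 0, 0, 0, 0], [0, 0, 0, 0, 0, 0], [0, 0, 0, 0, 0, 0], [0, 0, 0, 0, 0, 0]],
], claw=1, squeeze=40)

```text
time: 13.25
position: [0.4252, -0.2974, 0.2218]
tool_rot: [0.999, -0.036, 0.0, 0.0]
ft_force: [-0.1, -0.4, -0.2]
grip_width: 0.0185
grip_force: 0.0
```

Call:
move_arm([
  [[0, 0, -0.5, 0, 0, 0], [0, 0, -1, 0, 0, 0], [0, 0, -2, 0, 0, 0], [0, 0, -2, 0, 0, 0]],
])

```text
time: 13.75
position: [0.4259, -0.298, 0.3041]
tool_rot: [0.999, -0.036, 0.002, 0.002]
ft_force: [0.4, -0.2, 0.5]
grip_width: 0.0004
grip_force: 0.0
```

Run:
```python
from h import *
c=snap('wrist');cv2.imwrite('pics/w4.png',c['pixels'])
for k,v in plates(c).items(): print(k,v)
o=get_obs();print(o['position'],o['tool_rot']); to(.4595,.1875,.31,0)
```

```text
orange (np.int32(4019), [0.47699999809265137, -0.13500000536441803], [0.528, -0.139], [0.038, 0.102], 85.8, [0.049, 0.05, 0.051])
yellow (np.int32(8945), [0.4659999907016754, -0.1850000023841858], [0.521, -0.189], [0.048, 0.11], 86.4, [0.048, 0.05, 0.051])
green (np.int32(7627), [0.46700000762939453, -0.24199999868869781], [0.519, -0.246], [0.046, 0.105], 85.9, [0.049, 0.05, 0.051])
[ 0.42540299 -0.29755986  0.30267593] [ 0.99936549 -0.03558404  0.001086    0.00109762]
row [-0.01, -12.16, -0.21] [0.002, -0.002, -0.071] t 13.8
```

View pics/w4.png

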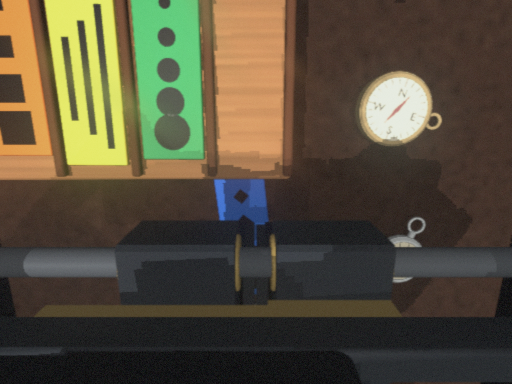

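The fingers opened too slowly and tipped the blue plate off the edge. It now lies in front of the rack near (242,200). I back up to see it.

Call:
move_arm([
  [[-1.5, 0, -3, 0, 0, 0], [-1.5, 0, -3, 0, 0, 0], [-1.5, 0, -3, 0, 0, 0], [-1.5, 0, -3, 0, 0, 0], [-1.5, 0, -3, 0, 0, 0]],
], claw=-1)

```text
time: 14.42
position: [0.3654, -0.2928, 0.4198]
tool_rot: [0.999, -0.035, -0.001, -0.001]
ft_force: [0.2, -0.1, -0.2]
grip_width: 0.0425
grip_force: 0.0
```

Run:
```python
from h import *
c=snap('wrist');cv2.imwrite('pics/w5.png',c['pixels'])
P=world(c);hsv=cv2.cvtColor(c['pixels'],cv2.COLOR_BGR2HSV)
m=(hsv[...,0]>98)&(hsv[...,0]<125)&(hsv[...,1]>85)&(hsv[...,2]>90)&(P[...,2]<.12)&(c['range_z']>.15)
m=cv2.morphologyEx(m.astype(np.uint8),cv2.MORPH_OPEN,np.ones((5,5)))>0
q=P[m];print(m.sum(),q.min(0),q.max(0));r=cv2.minAreaRect(q[:,:2].astype(np.float32));print(r,cv2.boxPoints(r))
A=np.c_[q[:,:2],np.ones(len(q))];print(np.linalg.lstsq(A,q[:,2],rcond=None)[0]); print(get_obs()['position'])
```

```text
3077 [ 0.31983348 -0.31319663 -0.00309014] [ 0.44215788 -0.26286224  0.00758923]
((0.3810722231864929, -0.288463294506073), (0.12264083325862885, 0.04806944355368614), 1.9524726867675781) [[ 0.31896853 -0.26653174]
 [ 0.3206063  -0.31457326]
 [ 0.4431759  -0.31039485]
 [ 0.44153816 -0.26235333]]
[ 0.00096682 -0.01874939 -0.00125072]
[ 0.36553388 -0.29288052  0.41972942]
```

View pics/w5.png

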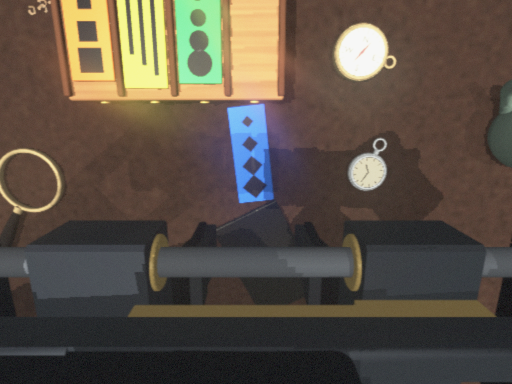

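Blue lies flat and face up on the desk at about (0.381, −0.288), with its pixel centre at (250,150). It has free space on both sides, so I can pinch it there directly.

Run:
```python
from h import *
to(.386,-.2883,.1838,.034)
```

```text
row [0.52, -0.13, 5.9] [-0.003, 0.002, -0.105] t 14.47
```

Call:
move_arm([
  [[0.52, -0.13, 1, 0, 0, -0.105], [0.52, -0.13, 2, 0, 0, -0.105], [0.52, -0.13, 3, 0, 0, -0.105], [0.52, -0.13, 4, 0, 0, -0.105], [0.52, -0.13, 4.6, 0, 0, -0.105], [0.52, -0.13, 5, 0, 0, -0.105], [0.52, -0.13, 5.4, 0, 0, -0.105], [0.52, -0.13, 5.7, 0, 0, -0.105], [0.52, -0.13, 5.85, 0, 0, -0.105], [0.52, -0.13, 5.9, 0, 0, -0.105], [0.52, -0.13, 5.9, 0, 0, -0.105]],
])

```text
time: 15.85
position: [0.3866, -0.2895, 0.1857]
tool_rot: [1.0, 0.017, 0.0, 0.0]
ft_force: [0.5, -0.4, 1.6]
grip_width: 0.087
grip_force: 0.0
```

Call:
move_arm([
  [[0, 0, 0, 0, 0, 0], [0, 0, 0, 0, 0, 0], [0, 0, 0, 0, 0, 0], [0, 0, 0, 0, 0, 0], [0, 0, 0, 0, 0, 0], [0, 0, 0, 0, 0, 0]],
], claw=1, squeeze=40)

```text
time: 16.6
position: [0.3865, -0.2894, 0.1856]
tool_rot: [1.0, 0.017, -0.0, -0.0]
ft_force: [0.1, -0.2, 0.4]
grip_width: 0.0429
grip_force: 40.0
```

Call:
move_arm([
  [[0, 0, -0.5, 0, 0, 0], [0, 0, -1, 0, 0, 0], [0, 0, -2, 0, 0, 0], [0, 0, -3, 0, 0, 0], [0, 0, -3, 0, 0, 0]],
])

```text
time: 17.23
position: [0.3871, -0.2899, 0.3081]
tool_rot: [1.0, 0.017, 0.002, 0.003]
ft_force: [0.7, 0.4, -0.8]
grip_width: 0.0427
grip_force: 40.0
```

Run:
```python
from h import *
print(get_obs()['grip_width']);to(.507,.1875,.30,0)
```

```text
0.04274750996844844
row [3.4, -11.83, 0.15] [0.005, -0.004, 0.034] t 17.23
```

Call:
move_arm([
  [[1.1, -3.9, 0, 0, 0, 0.034], [2, -7, 0, 0, 0, 0.034], [2.8, -9.7, 0, 0, 0, 0.034], [3.2, -11.1, 0, 0, 0, 0.034], [3.4, -11.83, 0.1, 0, 0, 0.034], [3.4, -11.83, 0.1, 0, 0, 0.034], [3.4, -11.83, 0.1, 0, 0, 0.034], [3.4, -11.83, 0.1, 0, 0, 0.034], [3.4, -11.83, 0.1, 0, 0, 0.034], [3.4, -11.83, 0.1, 0, 0, 0.034], [3.4, -11.83, 0.1, 0, 0, 0.034]],
])

```text
time: 18.6
position: [0.506, 0.1868, 0.3009]
tool_rot: [1.0, -0.001, -0.001, 0.0]
ft_force: [1.4, 0.1, -0.6]
grip_width: 0.0433
grip_force: 40.0
```

Run:
```python
from h import *
print(get_obs()['grip_width']);to(.507,.1875,.217,0)
c=snap('wrist');cv2.imwrite('pics/w6.png',c['pixels'])
P=world(c);hsv=cv2.cvtColor(c['pixels'],cv2.COLOR_BGR2HSV)
m=(hsv[...,0]>98)&(hsv[...,0]<125)&(hsv[...,1]>85)&(P[...,2]>.07)&(P[...,2]<.2)&(c['range_z']>.1)
q=P[m];print(m.sum(),q.min(0) if len(q) else 0,q.max(0) if len(q) else 0)
```

```text
0.04329658197937965
row [0.03, -0.02, 2.1] [0.001, 0.002, -0.002] t 18.6
10996 [0.46694802 0.10676047 0.11740852] [0.56128996 0.26496575 0.19731701]
```

Call:
move_arm([
  [[0.03, 0, 0.7, 0, 0, 0], [0.03, 0, 1.3, 0, 0, 0], [0.03, 0, 1.7, 0, 0, 0], [0.03, 0, 2, 0, 0, 0], [0.03, 0, 2.1, 0, 0, 0], [0.03, 0, 2.1, 0, 0, 0]],
])

```text
time: 19.4
position: [0.5078, 0.1881, 0.2176]
tool_rot: [1.0, -0.0, 0.0, -0.0]
ft_force: [-0.6, -0.7, -0.7]
grip_width: 0.043
grip_force: 40.0
```

Call:
move_arm([
  [[0, 0, 0, 0, 0, 0], [0, 0, 0, 0, 0, 0], [0, 0, 0, 0, 0, 0], [0, 0, 0, 0, 0, 0]],
], claw=-0.3)

```text
time: 19.9
position: [0.5077, 0.1882, 0.2178]
tool_rot: [1.0, -0.0, 0.0, -0.0]
ft_force: [0.3, 0.5, -0.6]
grip_width: 0.0562
grip_force: 0.0
```

Call:
move_arm([
  [[0, 0, -1, 0, 0, 0], [0, 0, -2, 0, 0, 0], [0, 0, -3, 0, 0, 0], [-1.7, 0, -4, 0, 0, 0], [-1.7, 0, -4.5, 0, 0, 0], [-1.7, 0, -4.5, 0, 0, 0], [-1.7, 0, -4.5, 0, 0, 0]],
])

```text
time: 20.78
position: [0.4399, 0.1881, 0.3973]
tool_rot: [1.0, -0.0, 0.0, -0.0]
ft_force: [0.1, 0.2, -0.5]
grip_width: 0.0567
grip_force: 0.0
```

```bash
cat >> h.py <<'E'
def intray(c,names=HUE,zlo=.03):
    P=world(c);hsv=cv2.cvtColor(c['pixels'],cv2.COLOR_BGR2HSV)
    for n in names:
        a,b=HUE[n]
        m=(hsv[...,0]>=a)&(hsv[...,0]<=b)&(hsv[...,1]>100)&(hsv[...,2]>90)&(P[...,2]>zlo)&(P[...,2]<.07)&(c['range_z']>.15)&(abs(P[...,0]-.5025)<.072)&(abs(P[...,1]-.1875)<.051)
        m=cv2.morphologyEx(m.astype(np.uint8),cv2.MORPH_OPEN,np.ones((3,3)))>0
        if m.sum()<200: continue
        q=P[m];r=cv2.minAreaRect(q[:,:2].astype(np.float32))
        print(n,m.sum(),np.round(r[0],4)-[.5025,.1875],np.round(r[1],3),round(r[2],1),q[:,2].min().round(3),q[:,2].max().round(3))
E
python3 - <<'E'
from h import *
c=snap('wrist');cv2.imwrite('pics/w7.png',c['pixels']); intray(c)
to(.401,-.208,.417,-.0717)
E
```

```text
blue 4170 [0.0002 0.    ] [0.046 0.121] 89.9 0.03 0.037
row [-0.97, 9.9, -0.5] [0.0, 0.001, 0.071] t 20.82
```

Blue sits centred in the tray. Next is green, after a re-check of the rack.

Call:
move_arm([
  [[-0.97, 9.9, -0.5, 0, 0, 0.071], [-0.97, 9.9, -0.5, 0, 0, 0.071], [-0.97, 9.9, -0.5, 0, 0, 0.071], [-0.97, 9.9, -0.5, 0, 0, 0.071], [-0.97, 9.9, -0.5, 0, 0, 0.071], [-0.97, 9.9, -0.5, 0, 0, 0.071], [-0.97, 9.9, -0.5, 0, 0, 0.071], [-0.97, 9.9, -0.5, 0, 0, 0.071], [-0.97, 9.9, -0.5, 0, 0, 0.071], [-0.97, 9.9, -0.5, 0, 0, 0.071]],
], claw=1)

```text
time: 22.08
position: [0.4008, -0.2067, 0.417]
tool_rot: [0.999, -0.035, -0.001, -0.001]
ft_force: [0.3, -1.3, 0.1]
grip_width: 0.0003
grip_force: 0.0
```

Run:
```python
from h import *
c=snap('wrist')
for k,v in plates(c).items(): print(k,v)
to(.537,-.2465,.245,-.0717)
```

```text
orange (np.int32(4113), [0.4740000069141388, -0.1340000033378601], [0.528, -0.139], [0.055, 0.107], 85.6, [0.048, 0.05, 0.052])
yellow (np.int32(4755), [0.4659999907016754, -0.1850000023841858], [0.521, -0.189], [0.046, 0.11], 85.3, [0.048, 0.05, 0.051])
green (np.int32(3655), [0.46700000762939453, -0.24199999868869781], [0.52, -0.246], [0.044, 0.106], 85.8, [0.048, 0.05, 0.051])
row [3.47, 0.76, 4.3] [-0.001, 0.001, 0.002] t 22.12
```

Call:
move_arm([
  [[3.47, 0.76, 1, 0, 0, 0], [3.47, 0.76, 2, 0, 0, 0], [3.47, 0.76, 3, 0, 0, 0], [3.47, 0.76, 4.2, 0, 0, 0], [3.47, 0.76, 4.3, 0, 0, 0], [3.47, 0.76, 4.4, 0, 0, 0], [3.47, 0.76, 4.5, 0, 0, 0], [3.47, 0.76, 4.6, 0, 0, 0], [3.47, 0.76, 4.63, 0, 0, 0], [3.47, 0.76, 4.65, 0, 0, 0], [3.47, 0.76, 4.65, 0, 0, 0]],
])

```text
time: 23.5
position: [0.5371, -0.2482, 0.2326]
tool_rot: [0.999, -0.036, 0.0, 0.0]
ft_force: [-0.8, 0.8, 4.6]
grip_width: 0.0003
grip_force: 2.6
```

Call:
move_arm([
  [[0, 0, 0.06, 0, 0, 0], [-0.2, 0, 0.06, 0, 0, 0], [-0.45, 0, 0.06, 0, 0, 0], [-0.7, 0, 0.06, 0, 0, 0], [-0.95, 0, 0.06, 0, 0, 0], [-1.2, 0, 0.06, 0, 0, 0], [-1.43, 0, 0.06, 0, 0, 0], [-1.43, 0, 0.06, 0, 0, 0]],
])

```text
time: 24.5
position: [0.4816, -0.2452, 0.2325]
tool_rot: [0.999, -0.036, 0.004, 0.003]
ft_force: [1.5, 1.1, 17.4]
grip_width: 0.0005
grip_force: 8.7
```

Call:
move_arm([
  [[0, 0, -0.5, 0, 0, 0], [0, 0, -1.2, 0, 0, 0], [-2, 0, -2.5, 0, 0, 0], [-2.5, 0, -3.5, 0, 0, 0], [-2.5, 0, -4, 0, 0, 0], [-2.5, 0, -4, 0, 0, 0]],
], claw=-1)

```text
time: 25.25
position: [0.38, -0.2372, 0.3915]
tool_rot: [0.999, -0.036, 0.002, 0.002]
ft_force: [1.5, 0.3, 0.4]
grip_width: 0.0525
grip_force: 0.0
```

Run:
```python
from h import *
c=snap('wrist')
for k,v in plates(c).items(): print(k,v)
to(.4295,-.2415,.222,-.0717)
```

```text
orange (np.int32(3101), [0.4779999852180481, -0.12999999523162842], [0.517, -0.133], [0.047, 0.079], 85.7, [0.048, 0.05, 0.051])
yellow (np.int32(3983), [0.4659999907016754, -0.1850000023841858], [0.509, -0.188], [0.046, 0.086], 85.6, [0.048, 0.05, 0.051])
green (np.int32(3429), [0.41200000047683716, -0.2409999966621399], [0.467, -0.245], [0.044, 0.112], 85.9, [0.048, 0.05, 0.051])
row [1.23, 0.01, 4.21] [0.002, -0.003, -0.0] t 25.3
```

Call:
move_arm([
  [[1.26, 0.03, 0, 0, 0, 0], [1.26, 0.03, 0.5, 0, 0, 0], [1.26, 0.03, 1, 0, 0, 0], [1.26, 0.03, 1.7, 0, 0, 0], [1.26, 0.03, 2.4, 0, 0, 0], [1.26, 0.03, 3.1, 0, 0, 0], [1.26, 0.03, 3.8, 0, 0, 0], [1.26, 0.03, 4.2, 0, 0, 0], [1.26, 0.03, 4.2, 0, 0, 0]],
], claw=-1)

```text
time: 26.42
position: [0.4301, -0.241, 0.2187]
tool_rot: [0.999, -0.035, -0.002, -0.002]
ft_force: [-0.5, -0.6, -0.6]
grip_width: 0.0868
grip_force: 0.0
```

Call:
move_arm([
  [[0, 0, 0, 0, 0, 0], [0, 0, 0, 0, 0, 0], [0, 0, 0, 0, 0, 0], [0, 0, 0, 0, 0, 0], [0, 0, 0, 0, 0, 0], [0, 0, 0, 0, 0, 0]],
], claw=1, squeeze=40)

```text
time: 27.18
position: [0.4304, -0.2415, 0.2213]
tool_rot: [0.999, -0.036, -0.0, -0.0]
ft_force: [0.4, 0.4, 2.3]
grip_width: 0.0443
grip_force: 40.0
```

Call:
move_arm([
  [[0, 0, -0.5, 0, 0, 0], [0, 0, -1, 0, 0, 0], [0, 0, -2, 0, 0, 0], [0, 0, -2.3, 0, 0, 0], [0, 0, -2.3, 0, 0, 0]],
])

```text
time: 27.8
position: [0.4304, -0.2417, 0.3135]
tool_rot: [0.999, -0.036, 0.001, 0.001]
ft_force: [0.0, -0.1, -0.4]
grip_width: 0.0442
grip_force: 40.0
```

```bash
cat >> h.py <<'E'
def held(c,n):
    P=world(c);hsv=cv2.cvtColor(c['pixels'],cv2.COLOR_BGR2HSV);a,b=HUE[n]
    m=(hsv[...,0]>=a)&(hsv[...,0]<=b)&(hsv[...,1]>85)&(hsv[...,2]>60)&(P[...,2]>.07)&(P[...,2]<.25)&(c['range_z']>.1)
    m=cv2.morphologyEx(m.astype(np.uint8),cv2.MORPH_OPEN,np.ones((5,5)))>0
    q=P[m];o=get_obs();print('held',n,m.sum(),'grip',o['grip_width'],o['position'])
    if len(q)<100: return
    print((q.min(0)-o['position']).round(3),(q.max(0)-o['position']).round(3),'fit',np.linalg.lstsq(np.c_[q[:,:2],np.ones(len(q))],q[:,2],rcond=None)[0].round(3))
E
python3 - <<'E'
from h import *
c=snap('wrist');cv2.imwrite('pics/w8.png',c['pixels']);held(c,'green')
to(.461,.1875,.30,0)
E
```

```text
held green 16400 grip 0.04359811929636653 [ 0.43014571 -0.24147181  0.31270798]
[-0.019 -0.029 -0.174] [ 0.102  0.021 -0.168] fit [-0.006 -0.001  0.144]
row [0.01, -10.75, 0.32] [-0.0, 0.0, -0.071] t 27.85
```

Call:
move_arm([
  [[0, -1.5, 0, 0, 0, -0.071], [0, -3, 0, 0, 0, -0.071], [0, -4.5, 0, 0, 0, -0.071], [0, -6, 0, 0, 0, -0.071], [0, -7.5, 0.1, 0, 0, -0.071], [0, -9, 0.2, 0, 0, -0.071], [0, -10, 0.3, 0, 0, -0.071], [0, -10.75, 0.3, 0, 0, -0.071], [0, -10.75, 0.3, 0, 0, -0.071], [0, -10.75, 0.3, 0, 0, -0.071]],
])

```text
time: 29.1
position: [0.4605, 0.1868, 0.3001]
tool_rot: [1.0, 0.0, -0.001, 0.0]
ft_force: [0.6, -0.2, -0.9]
grip_width: 0.0442
grip_force: 40.0
```

Run:
```python
from h import *
c=snap('wrist');held(c,'green')
to(.461,.1875,.2195,0)
```

```text
held green 15699 grip 0.04390335882654528 [0.4606647  0.18644562 0.30031889]
[-0.019 -0.023 -0.177] [ 0.101  0.023 -0.17 ] fit [-0.009 -0.001  0.133]
row [0.01, -0.03, 2.02] [0.001, 0.002, -0.001] t 29.15
```

Call:
move_arm([
  [[0, -0.03, 0.7, 0, 0, 0], [0, -0.03, 1.3, 0, 0, 0], [0, -0.03, 1.7, 0, 0, 0], [0, -0.03, 1.9, 0, 0, 0], [0, -0.03, 2, 0, 0, 0], [0, -0.03, 2.02, 0, 0, 0]],
])

```text
time: 29.9
position: [0.4612, 0.1882, 0.2205]
tool_rot: [1.0, -0.0, 0.0, -0.0]
ft_force: [-0.6, -0.8, 0.3]
grip_width: 0.0441
grip_force: 40.0
```

Call:
move_arm([
  [[0, 0, 0, 0, 0, 0], [0, 0, 0, 0, 0, 0], [0, 0, 0, 0, 0, 0], [0, 0, 0, 0, 0, 0]],
], claw=-0.3)

```text
time: 30.4
position: [0.461, 0.1885, 0.2205]
tool_rot: [1.0, -0.0, 0.0, -0.0]
ft_force: [-0.1, 0.5, 0.7]
grip_width: 0.0568
grip_force: 0.0
```

Call:
move_arm([
  [[0, 0, -1, 0, 0, 0], [0, 0, -2, 0, 0, 0], [0, 0, -3, 0, 0, 0], [-0.5, 0, -4, 0, 0, 0], [-0.5, 0, -4.5, 0, 0, 0], [-0.5, 0, -4.5, 0, 0, 0]],
])

```text
time: 31.15
position: [0.4411, 0.1886, 0.4019]
tool_rot: [1.0, 0.0, 0.002, -0.0]
ft_force: [0.0, 0.8, 0.3]
grip_width: 0.0567
grip_force: 0.0
```

Run:
```python
from h import *
c=snap('wrist');cv2.imwrite('pics/w9.png',c['pixels']); intray(c)
to(.401,-.208,.417,-.0717)
```

```text
green 2918 [-0.0052  0.0007] [0.046 0.111] 89.9 0.03 0.043
row [-1.0, 9.91, -0.41] [-0.0, -0.001, 0.072] t 31.2
```

Call:
move_arm([
  [[-1, 9.9, -0.4, 0, 0, 0.072], [-1, 9.9, -0.4, 0, 0, 0.072], [-1, 9.9, -0.4, 0, 0, 0.072], [-1, 9.9, -0.4, 0, 0, 0.072], [-1, 9.9, -0.4, 0, 0, 0.072], [-1, 9.9, -0.4, 0, 0, 0.072], [-1, 9.9, -0.4, 0, 0, 0.072], [-1, 9.9, -0.4, 0, 0, 0.072], [-1, 9.9, -0.4, 0, 0, 0.072], [-1, 9.9, -0.4, 0, 0, 0.072]],
], claw=1)

```text
time: 32.45
position: [0.4009, -0.2062, 0.4158]
tool_rot: [0.999, -0.035, -0.001, -0.001]
ft_force: [-0.1, -0.3, 0.9]
grip_width: 0.0004
grip_force: 0.0
```

Run:
```python
from h import *
c=snap('wrist')
for k,v in plates(c).items(): print(k,v)
to(.536,-.190,.2310,-.0717)
```

```text
orange (np.int32(4133), [0.4690000116825104, -0.1340000033378601], [0.525, -0.138], [0.055, 0.112], 85.5, [0.048, 0.05, 0.052])
yellow (np.int32(4355), [0.46700000762939453, -0.1850000023841858], [0.521, -0.189], [0.046, 0.11], 85.8, [0.048, 0.05, 0.051])
row [3.34, -0.64, 4.62] [-0.001, 0.001, 0.001] t 32.5
```

Call:
move_arm([
  [[3.34, -0.64, 1, 0, 0, 0], [3.34, -0.64, 2, 0, 0, 0], [3.34, -0.64, 3, 0, 0, 0], [3.34, -0.64, 4.2, 0, 0, 0], [3.34, -0.64, 4.3, 0, 0, 0], [3.34, -0.64, 4.4, 0, 0, 0], [3.34, -0.64, 4.5, 0, 0, 0], [3.34, -0.64, 4.6, 0, 0, 0], [3.34, -0.64, 4.63, 0, 0, 0], [3.34, -0.64, 4.63, 0, 0, 0]],
])

```text
time: 33.75
position: [0.5361, -0.1919, 0.2326]
tool_rot: [0.999, -0.036, 0.001, 0.0]
ft_force: [-2.0, 0.3, 5.3]
grip_width: 0.0005
grip_force: 2.8
```

Call:
move_arm([
  [[0, 0, 0.06, 0, 0, 0], [-0.2, 0, 0.06, 0, 0, 0], [-0.45, 0, 0.06, 0, 0, 0], [-0.7, 0, 0.06, 0, 0, 0], [-0.95, 0, 0.06, 0, 0, 0], [-1.2, 0, 0.06, 0, 0, 0], [-1.36, 0, 0.06, 0, 0, 0], [-1.36, 0, 0.06, 0, 0, 0]],
])

```text
time: 34.75
position: [0.484, -0.1895, 0.2325]
tool_rot: [0.999, -0.036, 0.005, 0.003]
ft_force: [1.3, -1.1, 18.3]
grip_width: 0.0007
grip_force: 9.0
```

Call:
move_arm([
  [[0, 0, -0.5, 0, 0, 0], [0, 0, -1.2, 0, 0, 0], [-2, 0, -2.5, 0, 0, 0], [-2.5, 0, -3.5, 0, 0, 0], [-2.5, 0, -4, 0, 0, 0], [-2.5, 0, -4, 0, 0, 0]],
], claw=-1)

```text
time: 35.5
position: [0.3817, -0.1807, 0.3913]
tool_rot: [0.999, -0.037, 0.003, 0.002]
ft_force: [0.3, -0.3, -0.5]
grip_width: 0.0523
grip_force: 0.0
```

Run:
```python
from h import *
c=snap('wrist')
for k,v in plates(c).items(): print(k,v)
to(.434,-.1845,.222,-.0717)
```

```text
orange (np.int32(3724), [0.47699999809265137, -0.13600000739097595], [0.516, -0.139], [0.056, 0.077], 85.5, [0.048, 0.05, 0.053])
yellow (np.int32(5337), [0.41499999165534973, -0.18400000035762787], [0.474, -0.188], [0.045, 0.119], 85.8, [0.048, 0.05, 0.051])
row [1.29, -0.01, 4.2] [0.002, -0.003, -0.001] t 35.55
```

Call:
move_arm([
  [[1.28, 0.02, 0, 0, 0, 0], [1.28, 0.02, 0.5, 0, 0, 0], [1.28, 0.02, 1, 0, 0, 0], [1.28, 0.02, 1.7, 0, 0, 0], [1.28, 0.02, 2.4, 0, 0, 0], [1.28, 0.02, 3.1, 0, 0, 0], [1.28, 0.02, 3.8, 0, 0, 0], [1.28, 0.02, 4.18, 0, 0, 0], [1.28, 0.02, 4.18, 0, 0, 0]],
], claw=-1)

```text
time: 36.67
position: [0.4327, -0.1846, 0.2193]
tool_rot: [0.999, -0.036, -0.002, -0.001]
ft_force: [-0.2, 0.0, 0.2]
grip_width: 0.0875
grip_force: 0.0
```

Call:
move_arm([
  [[0, 0, 0, 0, 0, 0], [0, 0, 0, 0, 0, 0], [0, 0, 0, 0, 0, 0], [0, 0, 0, 0, 0, 0], [0, 0, 0, 0, 0, 0], [0, 0, 0, 0, 0, 0]],
], claw=1, squeeze=40)

```text
time: 37.42
position: [0.4331, -0.185, 0.2217]
tool_rot: [0.999, -0.036, 0.0, 0.0]
ft_force: [-0.2, 0.6, 0.9]
grip_width: 0.0436
grip_force: 40.0
```

Call:
move_arm([
  [[0, 0, -0.5, 0, 0, 0], [0, 0, -1, 0, 0, 0], [0, 0, -2, 0, 0, 0], [0, 0, -2.3, 0, 0, 0], [0, 0, -2.3, 0, 0, 0]],
])

```text
time: 38.05
position: [0.433, -0.185, 0.3139]
tool_rot: [0.999, -0.036, 0.001, 0.0]
ft_force: [0.4, 0.6, 0.0]
grip_width: 0.0438
grip_force: 40.0
```

Run:
```python
from h import *
c=snap('wrist');held(c,'yellow')
to(.462,.1875,.30,0)
```

```text
held yellow 13356 grip 0.04404234521500094 [ 0.43277171 -0.18480591  0.31315892]
[ 0.024 -0.029 -0.174] [ 0.103  0.018 -0.169] fit [-0.006 -0.002  0.144]
row [0.06, -9.34, 0.33] [-0.0, 0.0, -0.072] t 38.1
```

Call:
move_arm([
  [[0.04, -1.5, 0, 0, 0, -0.072], [0.04, -3, 0, 0, 0, -0.072], [0.04, -4.5, 0, 0, 0, -0.072], [0.04, -6, 0, 0, 0, -0.072], [0.04, -7.5, 0.1, 0, 0, -0.072], [0.04, -8.5, 0.2, 0, 0, -0.072], [0.04, -9.34, 0.3, 0, 0, -0.072], [0.04, -9.34, 0.3, 0, 0, -0.072], [0.04, -9.34, 0.3, 0, 0, -0.072]],
])

```text
time: 39.22
position: [0.4611, 0.1872, 0.3004]
tool_rot: [1.0, 0.0, -0.001, 0.0]
ft_force: [0.0, 0.3, -0.1]
grip_width: 0.0438
grip_force: 40.0
```

Run:
```python
from h import *
c=snap('wrist');held(c,'yellow')
to(.461,.1875,.2240,0)
```

```text
held yellow 14345 grip 0.04435136392254865 [0.46126982 0.18676329 0.30072838]
[ 0.02  -0.023 -0.176] [ 0.101  0.022 -0.17 ] fit [-0.01  -0.     0.133]
row [-0.0, -0.02, 1.92] [0.001, 0.002, -0.001] t 39.27
```

Call:
move_arm([
  [[0, -0.02, 0.7, 0, 0, 0], [0, -0.02, 1.3, 0, 0, 0], [0, -0.02, 1.7, 0, 0, 0], [0, -0.02, 1.85, 0, 0, 0], [0, -0.02, 1.92, 0, 0, 0], [0, -0.02, 1.92, 0, 0, 0]],
])

```text
time: 40.02
position: [0.4618, 0.188, 0.2251]
tool_rot: [1.0, -0.0, 0.0, -0.0]
ft_force: [0.8, 0.1, -0.5]
grip_width: 0.0442
grip_force: 40.0
```

Call:
move_arm([
  [[0, 0, 0, 0, 0, 0], [0, 0, 0, 0, 0, 0], [0, 0, 0, 0, 0, 0], [0, 0, 0, 0, 0, 0]],
], claw=-0.3)

```text
time: 40.52
position: [0.4616, 0.1884, 0.2249]
tool_rot: [1.0, -0.0, 0.0, -0.0]
ft_force: [-0.6, 0.1, -0.1]
grip_width: 0.0561
grip_force: 0.0
```

Call:
move_arm([
  [[0, 0, -1, 0, 0, 0], [0, 0, -2, 0, 0, 0], [0, 0, -3, 0, 0, 0], [-0.5, 0, -4, 0, 0, 0], [-0.5, 0, -4.5, 0, 0, 0], [-0.5, 0, -4.5, 0, 0, 0]],
])

```text
time: 41.28
position: [0.4417, 0.1885, 0.4063]
tool_rot: [1.0, 0.0, 0.002, -0.0]
ft_force: [-0.6, 0.6, 0.1]
grip_width: 0.0568
grip_force: 0.0
```

Run:
```python
from h import *
c=snap('wrist');cv2.imwrite('pics/w10.png',c['pixels']); intray(c)
to(.401,-.208,.417,-.0717)
```

```text
orange 255 [0.0715 0.0002] [0.001 0.068] 0.2 0.03 0.052
yellow 1931 [-0.0034  0.0005] [0.11  0.047] 0.3 0.03 0.047
row [-1.01, 9.91, -0.3] [-0.0, -0.001, 0.072] t 41.33
```

Call:
move_arm([
  [[-1, 8.5, -0.3, 0, 0, 0.072], [-1, 8.5, -0.3, 0, 0, 0.072], [-1, 8.5, -0.3, 0, 0, 0.072], [-1, 8.5, -0.3, 0, 0, 0.072], [-1, 8.5, -0.3, 0, 0, 0.072], [-1, 8.5, -0.3, 0, 0, 0.072], [-1, 8.5, -0.3, 0, 0, 0.072], [-1, 8.5, -0.3, 0, 0, 0.072], [-1, 8.5, -0.3, 0, 0, 0.072]],
], claw=1)

```text
time: 42.45
position: [0.4014, -0.1504, 0.4162]
tool_rot: [0.999, -0.035, -0.001, -0.001]
ft_force: [0.3, 0.7, 0.5]
grip_width: 0.0004
grip_force: 0.0
```

Run:
```python
from h import *
c=snap('wrist');cv2.imwrite('pics/w11.png',cv2.resize(c['pixels'][:220,100:420],None,fx=2.4,fy=2.4))
P=world(c);hsv=cv2.cvtColor(c['pixels'],cv2.COLOR_BGR2HSV)
# hue/sat along a line down the orange channel, left of the holes
for x in np.arange(.44,.56,.006):
    y=-.1345-.0717*(x-.475)-.018
    d=np.abs(P[...,0]-x)+np.abs(P[...,1]-y)+10*(P[...,2]<.03); v,u=np.unravel_index(d.argmin(),d.shape)
    print(round(x,3),(u.item(),v.item()),hsv[v,u],P[v,u].round(4))
for k,v in plates(c).items(): print(k,v)
to(.536,-.136,.231,-.0717)
```

```text
0.44 (236, 235) [20 93 82] [ 0.4401 -0.1489  0.3204]
0.446 (234, 243) [20 31 50] [ 0.4405 -0.1488  0.3264]
0.452 (252, 125) [ 12 130 161] [ 0.456  -0.1512  0.0443]
0.458 (252, 123) [ 17 117 242] [ 0.4581 -0.1513  0.0438]
0.464 (252, 117) [ 18 115 244] [ 0.4644 -0.1518  0.0454]
0.47 (252, 112) [ 21 105 247] [ 0.4696 -0.1522  0.0454]
0.476 (252, 106) [ 15 152 243] [ 0.4757 -0.1526  0.0491]
0.482 (252, 100) [ 23 127 247] [ 0.4817 -0.1531  0.0504]
0.488 (252, 94) [ 22 129 247] [ 0.4876 -0.1535  0.0497]
0.494 (252, 88) [ 23 128 247] [ 0.4936 -0.1539  0.0494]
0.5 (252, 81) [ 23 129 247] [ 0.5004 -0.1544  0.0496]
0.506 (252, 75) [ 23 127 247] [ 0.5063 -0.1548  0.0487]
0.512 (252, 69) [ 23 131 247] [ 0.5119 -0.1553  0.0497]
0.518 (252, 63) [ 23 132 247] [ 0.5177 -0.1557  0.0493]
0.524 (252, 56) [ 23 132 247] [ 0.5241 -0.1561  0.0504]
0.53 (252, 50) [ 23 132 247] [ 0.5298 -0.1565  0.0496]
0.536 (252, 43) [ 23 130 247] [ 0.5365 -0.157   0.0482]
0.542 (252, 37) [ 22 130 247] [ 0.5414 -0.1574  0.0511]
0.548 (252, 30) [ 22 134 247] [ 0.5484 -0.1579  0.0481]
0.554 (252, 23) [ 23 131 247] [ 0.5542 -0.1583  0.0502]
0.56 (252, 17) [ 23 135 247] [ 0.5598 -0.1587  0.0489]
orange (np.int32(1974), [0.5220000147819519, -0.1340000033378601], [0.55, -0.136], [0.046, 0.056], 85.9, [0.048, 0.05, 0.051])
row [3.33, -0.59, 4.63] [-0.001, 0.001, 0.002] t 42.5
```

View pics/w11.png

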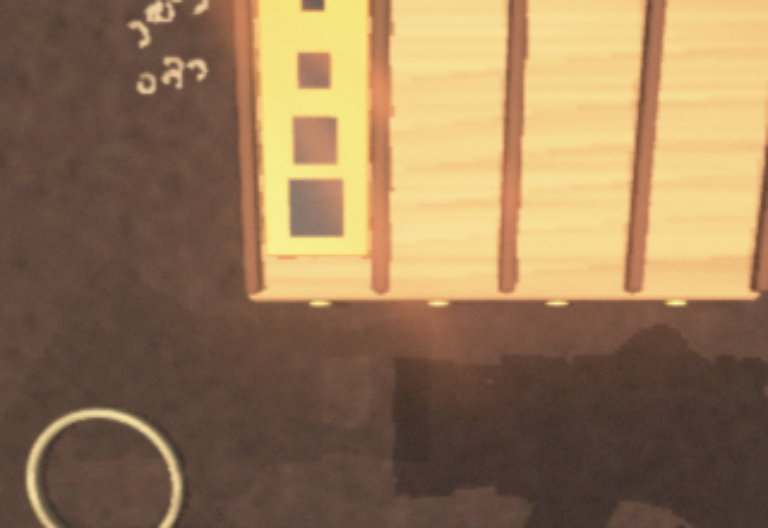

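The orange plate is confirmed, four squares, with its front end at crop row 255 (x≈0.477). The channels beside it are empty. Dragging it out.

Call:
move_arm([
  [[3.6, -0.62, 1, 0, 0, 0], [3.6, -0.62, 2, 0, 0, 0], [3.6, -0.62, 3, 0, 0, 0], [3.6, -0.62, 4.2, 0, 0, 0], [3.6, -0.62, 4.3, 0, 0, 0], [3.6, -0.62, 4.4, 0, 0, 0], [3.6, -0.62, 4.5, 0, 0, 0], [3.6, -0.62, 4.6, 0, 0, 0], [3.6, -0.62, 4.64, 0, 0, 0], [3.6, -0.62, 4.64, 0, 0, 0]],
])

```text
time: 43.75
position: [0.5471, -0.1376, 0.2327]
tool_rot: [0.999, -0.036, 0.001, 0.0]
ft_force: [-2.0, 0.1, 5.9]
grip_width: 0.0004
grip_force: 2.8
```

Call:
move_arm([
  [[0, 0, 0.06, 0, 0, 0], [-0.2, 0, 0.06, 0, 0, 0], [-0.45, 0, 0.06, 0, 0, 0], [-0.7, 0, 0.06, 0, 0, 0], [-0.95, 0, 0.06, 0, 0, 0], [-1.2, 0, 0.06, 0, 0, 0], [-1.4, 0, 0.06, 0, 0, 0], [-1.52, 0, 0.06, 0, 0, 0], [-1.52, 0, 0.06, 0, 0, 0]],
])

```text
time: 44.88
position: [0.489, -0.1341, 0.2325]
tool_rot: [0.999, -0.037, 0.006, 0.002]
ft_force: [3.0, 1.3, 19.6]
grip_width: 0.0008
grip_force: 9.4
```

Call:
move_arm([
  [[0, 0, -0.5, 0, 0, 0], [0, 0, -1.2, 0, 0, 0], [-2, 0, -2.5, 0, 0, 0], [-2.5, 0, -3.5, 0, 0, 0], [-2.5, 0, -4, 0, 0, 0], [-2.5, 0, -4, 0, 0, 0]],
], claw=-1)

```text
time: 45.62
position: [0.3862, -0.1258, 0.3912]
tool_rot: [0.999, -0.037, 0.003, 0.002]
ft_force: [0.5, -0.3, -0.5]
grip_width: 0.0525
grip_force: 0.0
```

Run:
```python
from h import *
c=snap('wrist')
P=world(c);z=P[...,2]; m=(z>.042)&(z<.056)&(P[...,0]<.453)&(c['range_z']>.15)
m=cv2.morphologyEx(m.astype(np.uint8),cv2.MORPH_OPEN,np.ones((3,3)))>0
q=P[m];r=cv2.minAreaRect(q[:,:2].astype(np.float32));print('overhang',len(q),r,q.min(0),q.max(0))
to(.437,-.128,.222,-.0717)
```

```text
overhang 2078 ((0.43610137701034546, -0.21790432929992676), (0.22176142036914825, 0.03376634418964386), 89.99797058105469) [ 0.41922064 -0.32878552  0.04204347] [ 0.45298764 -0.10702314  0.05416828]
row [1.25, -0.05, 4.2] [0.002, -0.004, -0.001] t 45.67
```

Call:
move_arm([
  [[1.27, -0.02, 0, 0, 0, 0], [1.27, -0.02, 0.5, 0, 0, 0], [1.27, -0.02, 1, 0, 0, 0], [1.27, -0.02, 1.7, 0, 0, 0], [1.27, -0.02, 2.4, 0, 0, 0], [1.27, -0.02, 3.1, 0, 0, 0], [1.27, -0.02, 3.8, 0, 0, 0], [1.27, -0.02, 4.18, 0, 0, 0], [1.27, -0.02, 4.18, 0, 0, 0]],
], claw=-1)

```text
time: 46.8
position: [0.437, -0.1283, 0.2194]
tool_rot: [0.999, -0.036, -0.002, -0.001]
ft_force: [0.5, -0.2, 0.3]
grip_width: 0.0872
grip_force: 0.0
```

Call:
move_arm([
  [[0, 0, 0, 0, 0, 0], [0, 0, 0, 0, 0, 0], [0, 0, 0, 0, 0, 0], [0, 0, 0, 0, 0, 0], [0, 0, 0, 0, 0, 0], [0, 0, 0, 0, 0, 0]],
], claw=1, squeeze=40)

```text
time: 47.55
position: [0.4373, -0.1286, 0.2217]
tool_rot: [0.999, -0.036, 0.0, 0.0]
ft_force: [0.0, 0.2, 2.1]
grip_width: 0.0441
grip_force: 40.0
```

Call:
move_arm([
  [[0, 0, -0.5, 0, 0, 0], [0, 0, -1, 0, 0, 0], [0, 0, -2, 0, 0, 0], [0, 0, -2.3, 0, 0, 0], [0, 0, -2.3, 0, 0, 0]],
])

```text
time: 48.18
position: [0.4372, -0.1285, 0.3139]
tool_rot: [0.999, -0.036, 0.001, 0.0]
ft_force: [-0.6, -0.7, -0.7]
grip_width: 0.0438
grip_force: 40.0
```

Run:
```python
from h import *
c=snap('wrist');cv2.imwrite('pics/w12.png',c['pixels']);held(c,'orange')
to(.4615,.1875,.30,0)
```

```text
held orange 12676 grip 0.043696483366549896 [ 0.43697626 -0.12843388  0.31317038]
[ 0.03  -0.03  -0.175] [ 0.104  0.018 -0.17 ] fit [-0.008 -0.     0.145]
row [0.04, -7.92, 0.33] [-0.0, 0.001, -0.072] t 48.23
```

Call:
move_arm([
  [[0.02, -1.5, 0, 0, 0, -0.072], [0.02, -3, 0, 0, 0, -0.072], [0.02, -4.5, 0, 0, 0, -0.072], [0.02, -6, 0, 0, 0, -0.072], [0.02, -7.2, 0.2, 0, 0, -0.072], [0.02, -7.92, 0.3, 0, 0, -0.072], [0.02, -7.92, 0.3, 0, 0, -0.072], [0.02, -7.92, 0.3, 0, 0, -0.072]],
])

```text
time: 49.22
position: [0.4605, 0.1869, 0.3005]
tool_rot: [1.0, -0.0, -0.001, 0.0]
ft_force: [0.9, 0.1, -1.2]
grip_width: 0.0441
grip_force: 40.0
```

Run:
```python
from h import *
c=snap('wrist');held(c,'orange')
to(.461,.1875,.2290,0)
```

```text
held orange 12955 grip 0.043987753603757625 [0.46065682 0.18651151 0.30077362]
[ 0.029 -0.023 -0.176] [ 0.102  0.022 -0.171] fit [-0.011 -0.001  0.134]
row [0.01, -0.03, 1.79] [0.001, 0.002, -0.001] t 49.27
```

Call:
move_arm([
  [[0, -0.03, 0.7, 0, 0, 0], [0, -0.03, 1.3, 0, 0, 0], [0, -0.03, 1.6, 0, 0, 0], [0, -0.03, 1.75, 0, 0, 0], [0, -0.03, 1.8, 0, 0, 0], [0, -0.03, 1.8, 0, 0, 0]],
])

```text
time: 50.02
position: [0.4611, 0.1885, 0.23]
tool_rot: [1.0, -0.0, 0.0, -0.0]
ft_force: [0.3, -0.1, -0.2]
grip_width: 0.044
grip_force: 40.0
```

Call:
move_arm([
  [[0, 0, 0, 0, 0, 0], [0, 0, 0, 0, 0, 0], [0, 0, 0, 0, 0, 0], [0, 0, 0, 0, 0, 0]],
], claw=-0.3)

```text
time: 50.52
position: [0.4609, 0.1886, 0.2297]
tool_rot: [1.0, -0.0, 0.0, -0.0]
ft_force: [-0.2, 0.1, -0.2]
grip_width: 0.0564
grip_force: 0.0
```

Call:
move_arm([
  [[0, 0, -1, 0, 0, 0], [0, 0, -2, 0, 0, 0], [0, 0, -3, 0, 0, 0], [-0.5, 0, -4, 0, 0, 0], [-0.5, 0, -4.5, 0, 0, 0], [-0.5, 0, -4.5, 0, 0, 0]],
])

```text
time: 51.28
position: [0.441, 0.1887, 0.4111]
tool_rot: [1.0, 0.0, 0.002, -0.0]
ft_force: [-0.1, 0.4, 0.5]
grip_width: 0.0564
grip_force: 0.0
```

Run:
```python
from h import *
c=snap('wrist');cv2.imwrite('pics/w13.png',c['pixels']); intray(c)
to(.6,.0945,.33,0)
```

```text
orange 4307 [0.0069 0.0048] [0.13  0.073] 0.3 0.03 0.053
yellow 675 [-0.0253  0.0314] [0.018 0.054] 89.0 0.038 0.048
row [3.98, 2.35, 2.0] [-0.0, -0.001, -0.0] t 51.33
```

View pics/w13.png

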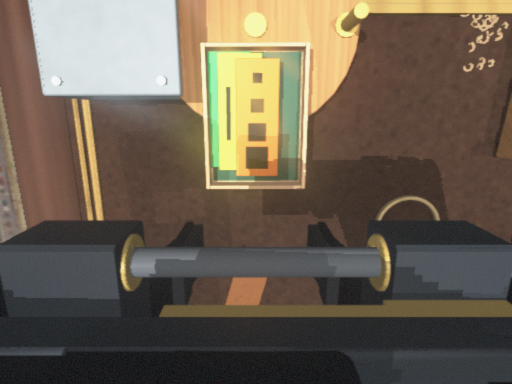

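All is inside the tray. Orange (257,115) is on top, with yellow (235,110) and green (214,110) shifted sideways beneath it. A quick height check before turning home.

Run:
```python
from h import *
c=snap('wrist');P=world(c);hsv=cv2.cvtColor(c['pixels'],cv2.COLOR_BGR2HSV)
for n,(u,v) in dict(orangeF=(240,165),orangeB=(270,66),orangeR=(275,120),yF=(225,160),yB=(228,60),g1=(212,100),g2=(213,150),floorR=(292,150)).items(): print(n,np.median(P[v-1:v+2,u-1:u+2].reshape(-1,3),axis=0).round(4),hsv[v,u])
```

```text
orangeF [0.4547 0.2041 0.0497] [ 20 144 246]
orangeB [0.5546 0.1731 0.0502] [ 25 123 247]
orangeR [0.5019 0.1672 0.0497] [ 24 127 247]
yF [0.4594 0.2206 0.0453] [ 30 114 247]
yB [0.5607 0.2152 0.0453] [ 30  98 247]
g1 [0.5222 0.2335 0.0395] [ 67  88 244]
g2 [0.4695 0.2339 0.0396] [ 59  94 227]
floorR [0.4686 0.1464 0.0303] [ 51  51 159]
```

Call:
move_arm([
  [[1.3, 1, 0, 0, 0, 0], [2.6, 2, 0, 0, 0, 0], [3.98, 2.35, 0.5, 0, 0, 0], [3.98, 2.35, 1, 0, 0, 0], [3.98, 2.35, 2, 0, 0, 0], [3.98, 2.35, 2, 0, 0, 0]],
], claw=0.2)

```text
time: 52.12
position: [0.5985, 0.0942, 0.3245]
tool_rot: [1.0, -0.0, -0.006, -0.0]
ft_force: [1.8, -0.6, 0.1]
grip_width: 0.0351
grip_force: 0.0
```

All four lie flat in layers at 40, 45 and 50 mm tops, with blue at the bottom. Now I grip the peg and turn the tray home.

Call:
move_arm([
  [[0, 0, 0.5, 0, 0, 0], [0, 0, 1.2, 0, 0, 0], [0, 0, 1.9, 0, 0, 0], [0, 0, 2.4, 0, 0, 0], [0, 0, 2.4, 0, 0, 0]],
])

```text
time: 52.75
position: [0.5997, 0.0946, 0.2327]
tool_rot: [1.0, 0.0, -0.001, -0.0]
ft_force: [-0.6, -0.8, 0.3]
grip_width: 0.0347
grip_force: 0.0
```

Call:
move_arm([
  [[0, 0, 0, 0, 0, 0], [0, 0, 0, 0, 0, 0], [0, 0, 0, 0, 0, 0], [0, 0, 0, 0, 0, 0]],
], claw=1, squeeze=15)

```text
time: 53.25
position: [0.6005, 0.0943, 0.2346]
tool_rot: [1.0, 0.0, 0.001, 0.0]
ft_force: [-0.5, -1.8, 5.6]
grip_width: 0.0133
grip_force: 15.0
```

Run:
```python
from h import *
o=get_obs();print(o['position'],o['ft_force'],o['grip_width'])
A=np.array([.598,.1885])
for a in np.linspace(1.571,-.03,25)[1:]:
    d=A+.095*np.array([-np.cos(a),-np.sin(a)])-np.array([.598,.0935]); print([float(round(d[0]/.04,2)),float(round(-d[1]/.04,2))])
```

```text
[0.60046915 0.09425624 0.23459748] [-0.495778   -1.84394712  5.63876554] 0.013338101180332166
[-0.16, -0.01]
[-0.32, -0.02]
[-0.47, -0.05]
[-0.63, -0.08]
[-0.78, -0.13]
[-0.92, -0.19]
[-1.07, -0.25]
[-1.21, -0.33]
[-1.34, -0.42]
[-1.47, -0.51]
[-1.59, -0.61]
[-1.7, -0.72]
[-1.81, -0.84]
[-1.91, -0.96]
[-2.0, -1.09]
[-2.08, -1.23]
[-2.15, -1.37]
[-2.21, -1.52]
[-2.27, -1.67]
[-2.31, -1.82]
[-2.34, -1.97]
[-2.36, -2.13]
[-2.37, -2.29]
[-2.37, -2.45]
```

Call:
move_arm([
  [[-0.18, -0.01, 0, 0, 0, 0], [-0.35, -0.02, 0, 0, 0, 0], [-0.5, -0.05, 0, 0, 0, 0], [-0.66, -0.08, 0, 0, 0, 0], [-0.82, -0.13, 0, 0, 0, 0], [-0.96, -0.19, 0, 0, 0, 0], [-1.11, -0.25, 0, 0, 0, 0], [-1.25, -0.33, 0, 0, 0, 0], [-1.39, -0.42, 0, 0, 0, 0], [-1.52, -0.51, 0, 0, 0, 0], [-1.64, -0.61, 0, 0, 0, 0], [-1.75, -0.72, 0, 0, 0, 0]],
])

```text
time: 54.75
position: [0.5285, 0.123, 0.2342]
tool_rot: [1.0, -0.0, -0.002, 0.0]
ft_force: [-1.3, -4.1, 8.7]
grip_width: 0.0134
grip_force: 15.0
```

Call:
move_arm([
  [[-0.11, -0.12, 0, 0, 0, 0], [-0.21, -0.24, 0, 0, 0, 0], [-0.3, -0.37, 0, 0, 0, 0], [-0.38, -0.51, 0, 0, 0, 0], [-0.45, -0.65, 0, 0, 0, 0], [-0.51, -0.8, 0, 0, 0, 0], [-0.57, -0.95, 0, 0, 0, 0], [-0.61, -1.1, 0, 0, 0, 0], [-0.64, -1.25, 0, 0, 0, 0], [-0.66, -1.41, 0, 0, 0, 0], [-0.67, -1.57, 0, 0, 0, 0], [-0.67, -1.73, 0, 0, 0, 0]],
])

```text
time: 56.25
position: [0.5027, 0.1907, 0.2332]
tool_rot: [1.0, 0.003, -0.002, 0.004]
ft_force: [-0.5, -27.7, 6.9]
grip_width: 0.0135
grip_force: 15.0
```

Call:
move_arm([
  [[0, 0, 0, 0, 0, 0], [0, 0, 0, 0, 0, 0], [0, 0, 0, 0, 0, 0], [0, 0, 0, 0, 0, 0]],
], claw=0.2)

```text
time: 56.75
position: [0.5033, 0.1929, 0.2333]
tool_rot: [1.0, 0.0, 0.0, -0.0]
ft_force: [-0.2, 0.0, 0.1]
grip_width: 0.0337
grip_force: 0.0
```

Call:
move_arm([
  [[0, 0, -1, 0, 0, 0], [0, 0, -2, 0, 0, 0], [0, 0, -3.5, 0, 0, 0], [-0.5, 3, -4.5, 0, 0, 0], [-1, 3, -4.5, 0, 0, 0], [-1, 3, -4.5, 0, 0, 0], [-1, 3, -4.5, 0, 0, 0]],
])

```text
time: 57.62
position: [0.4633, 0.0724, 0.4137]
tool_rot: [1.0, -0.001, 0.0, -0.0]
ft_force: [0.5, -0.1, -0.1]
grip_width: 0.0347
grip_force: 0.0
```

Run:
```python
from h import *
c=snap('wrist');cv2.imwrite('pics/w14.png',c['pixels'][:, :506])
P=world(c)
m=(P[...,2]>.06)&(P[...,2]<.079)&(c['range_z']>.15)&(P[...,0]<.62)&(P[...,0]>.45)&(P[...,1]<.25)&(P[...,1]>.06); print(m.sum(),P[m].mean(0),get_obs()['position'])
```

```text
214 [0.5044312  0.18587899 0.07309861] [0.46358193 0.07293241 0.41342447]
```

View pics/w14.png

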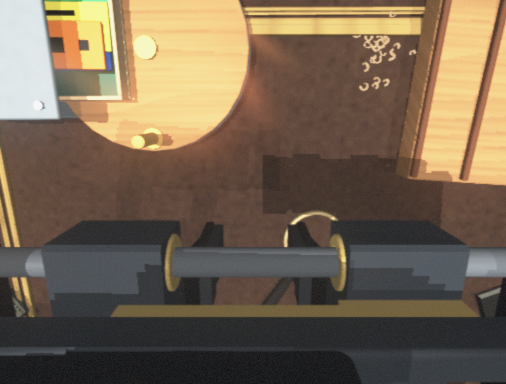

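The tray is home: the peg is at (150,138), in the same place as at the start. The template ends are inside the tray wall near (105,50), and the gripper is clear. Handing in.

```bash
python3 -c "
from rig import *
print(hand_in())"
```

```text
the job is handed in; nothing more can be done
None
```

All four templates are flat in the tray, which is turned home under its cover, and the job is handed in (no verdict came back); blue tipped off the rack onto the desk on the way, and I picked it up from there.

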